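Test a rubber machine foot with the hardness gauge and log the reading

TASK

Take the hardness gauge out of its wooden stand, press it slowly and upright onto the orange test spot of the rubber machine foot until its steel foot lies flat on the rubber under about 15 N in all (never more than 25 N), and hold it so for a good second. Stand the gauge back in its stand with its red drag ring still showing the reading, then slide the yellow marker on the white tally scale to that reading. Leave the other tools where they lie.

Things in the scene. Friction and masses are not known exactly. Their poses are not given: they have to be found in the camera images.
- gauge: the hardness gauge, a loose upright round tool, about 0.24 kg: a steel foot disc (46 mm across, 6 mm thick), above it a white barrel (26 mm across) with a red drag ring, then a black grip (30 mm across) from 62 to 106 mm, top at 112 mm. Origin: centre of the underside of the foot; z points up along the tool. A steel pin, 8 mm thick, sticks out 30 mm below the foot and is pushed back into the tool against a spring of about 0.5 N per mm
- gauge_grip (a point): point on the gauge's axis, 88 mm above the underside of its foot, the middle of the black grip
- gauge_tip (a point): tip of the gauge's pin (30 mm below the foot when not pressed)
- gauge_ring (a joint): reading of the gauge, m: how far the red drag ring (35 mm across, 6 mm high) has been pushed up the barrel by the pin. At 0 its underside is 12 mm above the foot's underside; it reaches at most 0.032. It stays by light friction (1 N) at the farthest point that the pin reached, when the pin springs out again. On the barrel thin and thick black lines, 5 mm apart, thick ones every 10 mm, the first at the ring's top edge at 0. A good test of this rubber reads between 5 and 20 mm
- pad: the machine foot, fixed: blue base plate 100x100x8, a steel cup and in it a black rubber cylinder 88 across. Its flat top is 64 mm above the bench when new, but has sunk by an unknown 0 to 13 mm; pressed, it gives 1 mm for 6 N. In the top, flush, an orange core 29 mm across into which the pin sinks; its softness is unknown and differs each time. Origin: centre of the plate's underside
- pad_spot (a point): fixed point over the centre of the orange test spot, 64 mm above the bench: where the top of the rubber is when new; the real top lies 0 to 13 mm below it. A drill press stands close behind the machine foot and a saw behind the scale (x over about 0.55 m): carry things past in front of them
- stand: the gauge's round wooden stand, fixed, 88 mm across at its base: a seat 40 mm above the bench with a hole 26 mm across for the pin, and round the seat a rim 8 mm high, 53 mm inside and 72 mm outside. Origin: centre of its underside
- stand_seat (a point): centre of the seat on which the gauge's foot rests, 40 mm above the bench; the gauge's origin is here when it stands home
- marker_base: the tally scale, fixed: an aluminium track 40x170x14 with a white scale plate 26 mm wide on the robot's side of it. Origin: centre of the track's underside; the marker slides along its y axis. Black lines every 20 mm along y, long ones every 40 mm; the first long line, at y = -60 mm (the robot's right), is a reading of 0; each 20 mm on is 5 mm more of gauge reading, the last long line at y = +60 mm is a reading of 30 mm
- marker (a joint): position of the yellow marker along the track, m, from 0 (the line of reading 0, right end) to 0.12 (left end, +y of the track). 4 mm of marker travel stand for 1 mm of gauge reading: marker = 4 x gauge_ring. It starts near the left end, slides with about 1.5 N and stays where it is left
- marker_grip (a point): middle of the marker's yellow block, 36 mm above the bench; the block measures 28 mm (across the track) x 20 mm (along it) and stands from 14 to 54 mm above the bench, with a red pointer over the scale plate at its middle
- pliers: pliers with red handles, 58x166x14, lying flat (mm), a bystander
- tape_measure: yellow and black tape measure, 41x93x64 (mm), a bystander
- adjustable_wrench: steel adjustable wrench, 38x177x11, lying flat (mm), a bystander
- screwdriver_amber: screwdriver with an amber handle, 28x171x28, lying (mm), a bystander
There are look-alikes about, which are no part of the job. Several things have the shape of the stand; the one meant has the colours described above.

How it is judged:
By the outcome, as a careful person would: the job done as asked, in the order asked, and still so for the second after the job is handed in, with the robot touching nothing.
It also fails if it takes over 67 s, if anything falls off the work surface, if the arm or the gripper's body presses on something with over 40 N, if the wrist force passes 120 N, or if a joint passes its speed limit or range.

ROBOT

A 6-joint arm with a two-finger parallel gripper is mounted at the origin on a cart in front of the work surface, level with it; the furniture and walls round the work are solid. World frame = base frame: x ahead of the robot, y to its left, z up, the work surface at z = 0. Lengths are in m, angles in rad, forces in N, time in s.
With the tool pointing down it reaches from about 0.35 to 0.975 m from the base axis. Payload 4.9 kg.
Tool frame: the origin (TCP) lies at the very end of the fingers, on their centre line; the grasp point (between the pads) lies 19 mm behind it; z points along the fingers, y is the line along which they close (so a half turn about z gives the same grasp; the last joint's range is limited). The gripper opens to 85 mm and grips with 20 to 120 N. Pads are 22 mm wide; open, the fingers measure 114 mm over their backs; the gripper's body (76 mm by 85 mm) begins 54 mm behind the grasp point. The pads swing forward as they close: fully open they stand 13 mm farther back than shut.
Start: joints at [1.181, 0.053, 1.613, -0, 1.476, -0.119], TCP at [0.167, 0.602, 0.197] pointing down, gripper open.
Joint ranges: [-3.01, 3.01], [-1.01, 2.22], [0.06, 2.58], [-1.02, 4.17], [0.09, 2.62], [-3.14, 3.14]. Speed limits (rad/s): [2.57, 2.57, 3.14, 3.14, 3.14, 3.14].

INTERFACE

Orientations are given as a unit quaternion [w, x, y, z].
In Python, from plant import manip, vision, order gives the robot as it stands.
- The arm moves only by the tool play_rows, never from a script. Its argument "steps" is a list that holds one entry, the list of rows, each a list of 6 numbers: the shift along the tool's x, y, z in mm, then the turn, a rotation vector about the tool's x, y, z in degrees. A call has 1 to 12 rows; each row is the pose to reach, as a shift and turn from the pose commanded when the call began, along the tool's axes at that moment; what a row does not reach only later rows make up. A row lasts 1/12 s, in which the tool goes at most 41.7 mm and 7.16 degrees, less where a joint would pass 70% of its speed; a pose out of reach is approached as far as the arm can. A call with a gripper value outside its range is refused whole. "claw" is the gripper's target within -1 to 1 (fully open at 1, half-way at 0, shut at -1), set as the call begins (left out, the last holds). The fingers move at their own pace and stop on an object; the grip force is fixed at half the most. Time passes only in rows, so rows that repeat a pose let the fingers close. It gives the time, the measured TCP pose, the force, the opening and the grip force at its end, in the units of the state.
- manip.state(): the state, without advancing time (a new reading comes with each control period).
- vision.grab_frame(name): name is "scene" or "top" or "wrist"; returns (picture, depth): 420x560x3 uint8, blue, green, red; 420x560 float32, m along the optical axis (not along the pixel's ray), 0 where there is no reading.
- vision.camera_info(name): a dict with "K" (3x3 intrinsics, pixels), "k1" (the pictures are not rectified: a ray, as slopes to the right and down, at radius r is drawn at 1 + k1 r^2 times it, then the intrinsics apply), "eye" and "orientation" of the camera in the world; the wrist camera has in their place "T_tool_cam" (4x4, takes a point from camera to tool coordinates, whose origin is the TCP and whose axes are the flange's). Camera axes: x right, y down, z forward; pixel columns grow to the right and rows downward; lengths in m; the calibration is good to about 2 mm. A picture is of the moment at which its call begins: read the wrist's pose just before it. camera_info takes no time and is no camera call.
- order.job_done(): hands the job in; it is judged then, once.
The state is a dict: "time": time; "joint_pos": joint angles; "joint_vel": joint speeds; "joint_efforts": joint torques, N m; "tool_pos": TCP position; "tool_rot": TCP orientation; "contact_force": force on the tool from outside, world axes, zero at the start; "ft_torque": the same for the moment, N m; "gripper_width": opening from 0.0 (shut) to 1.0 (fully open); "grasp_force": force on a finger pad.
Only numpy, scipy, OpenCV 4.12 (cv2) and the standard library are available. Lean on these libraries where they do the work, as an engineer would, in place of code of your own. Each camera call takes 0.05 s, during which the arm holds its last target. There are 200 camera calls.

## Working session

There is one attempt and no reset: what is moved stays moved. The work goes in short steps, Python scripts to look and compute and a tool call to move; the robot and the scene stay as the last step left them, time stands still between calls to the robot, and variables do not carry over. Pictures are saved under pics/ and viewed, at most 10 in all, crops included, and the job is handed in when it is done.

Besides the shell and the picture viewer there is one more tool, called after "Call:" in YAML: its name, and indented under it one key for each argument. play_rows: Moves the arm, as the interface text tells. Its arguments: {"type":"object","properties":{"steps":{"type":"array"},"claw":{"type":"number"}},"required":["steps"]}

```bash
ls; mkdir -p pics; cat > h.py <<'E'
import numpy as np, cv2
from scipy.spatial.transform import Rotation as R
from plant import manip, vision, order
def rot(q): return R.from_quat([q[1],q[2],q[3],q[0]]).as_matrix()
def campose(n, st=None):
    c=vision.camera_info(n)
    if n=="wrist":
        T=np.eye(4); T[:3,:3]=rot(st["tool_rot"]); T[:3,3]=st["tool_pos"]
        T=T@np.array(c["T_tool_cam"]); return c,T[:3,3],T[:3,:3]
    o=np.array(c["orientation"]); 
    return c,np.array(c["eye"]),(o if o.shape==(3,3) else rot(o))
def rays(n,uv,st=None):
    c,e,M=campose(n,st); K=np.array(c["K"]); k=c["k1"]
    uv=np.atleast_2d(np.array(uv,float))
    d=cv2.undistortPoints(uv[:,None],K,np.array([k,0,0,0.]))[:,0]
    return e,np.c_[d,np.ones(len(d))]@M.T,d
def plane(n,uv,z,st=None):
    e,r,_=rays(n,uv,st); return e+r*((z-e[2])/r[:,2])[:,None]
def dep(n,uv,D,st=None):
    e,r,_=rays(n,uv,st); uv=np.atleast_2d(np.array(uv)).astype(int)
    return e+r*D[uv[:,1],uv[:,0]][:,None]
def proj(n,P,st=None):
    c,e,M=campose(n,st); p=(np.atleast_2d(P)-e)@M; d=p[:,:2]/p[:,2:]
    d=d*(1+c["k1"]*(d**2).sum(1))[:,None]; K=np.array(c["K"])
    return d@K[:2,:2].T+K[:2,2]
def grab(n):
    st=manip.state(); im,D=vision.grab_frame(n); return st,im,D
E
python3 - <<'E'
from h import *
st,a,D=grab("top"); np.savez("top.npz",a=a,D=D)
st,b,D=grab("scene"); np.savez("scene.npz",a=b,D=D)
cv2.imwrite("pics/top.png",cv2.resize(a,(800,600)));cv2.imwrite("pics/scene.png",cv2.resize(b,(800,600)))
print(st)
for n in("top","scene","wrist"):print(vision.camera_info(n))
E
```

```text
pics
{'time': 0.05, 'joint_pos': array([ 1.18099539e+00,  5.33422242e-02,  1.61425772e+00, -1.44929225e-05,
        1.47599265e+00, -1.18974796e-01]), 'joint_vel': array([-0.00213418, -0.00067356, -0.00079713, -0.00016914,  0.00076832,
        0.00049185]), 'joint_efforts': array([ 1.14446833e-03, -3.95177364e+01, -3.71661115e+01, -1.27703956e-04,
        4.11014218e-03, -2.82100316e-06]), 'tool_pos': array([0.16693569, 0.60159436, 0.19589382]), 'tool_rot': array([-2.44664567e-04,  1.34998857e-01,  9.90845250e-01, -9.69604437e-04]), 'contact_force': array([-1.05501167, -0.18838641, -0.67215759]), 'ft_torque': array([ 0.00406593, -0.01634092,  0.02916679]), 'grasp_force': 0.0, 'gripper_width': 0.9986915056542243}
{'K': array([[416.33205255,   0.        , 280.89277947],
       [  0.        , 416.33205255, 214.84032357],
       [  0.        ,   0.        ,   1.        ]]), 'k1': -0.05135084557288522, 'eye': array([0.39955594, 0.06227379, 1.18860682]), 'orientation': array([-0.0289862 ,  0.70967391, -0.70341817,  0.02693745])}
{'K': array([[382.34796248,   0.        , 279.52436736],
       [  0.        , 382.34796248, 205.13219544],
       [  0.        ,   0.        ,   1.        ]]), 'k1': -0.08242419383416895, 'eye': array([ 0.0708269 , -0.47672418,  0.81755045]), 'orientation': array([-0.35156314,  0.86943215, -0.32530313,  0.12111555])}
{'K': array([[351.75311276,   0.        , 277.84334917],
       [  0.        , 351.75311276, 213.25595249],
       [  0.        ,   0.        ,   1.        ]]), 'k1': -0.02790000531930575, 'T_tool_cam': array([[ 1.64263475e-03, -9.60523319e-01, -2.78194635e-01,
         6.99082002e-02],
       [ 9.99998227e-01,  1.32159573e-03,  1.34153673e-03,
         1.42786734e-04],
       [-9.20916474e-04, -2.78196346e-01,  9.60523787e-01,
        -1.76962973e-01],
       [ 0.00000000e+00,  0.00000000e+00,  0.00000000e+00,
         1.00000000e+00]])}
```

View pics/top.png

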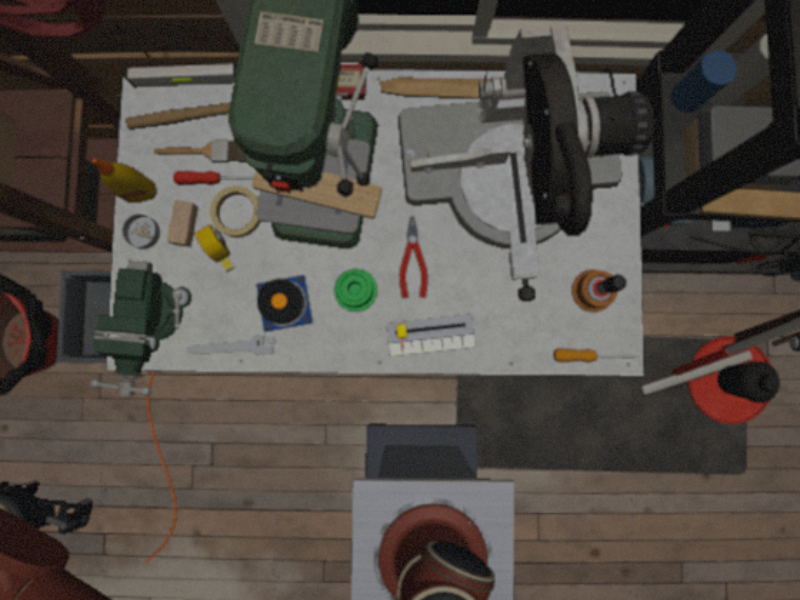

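View pics/scene.png

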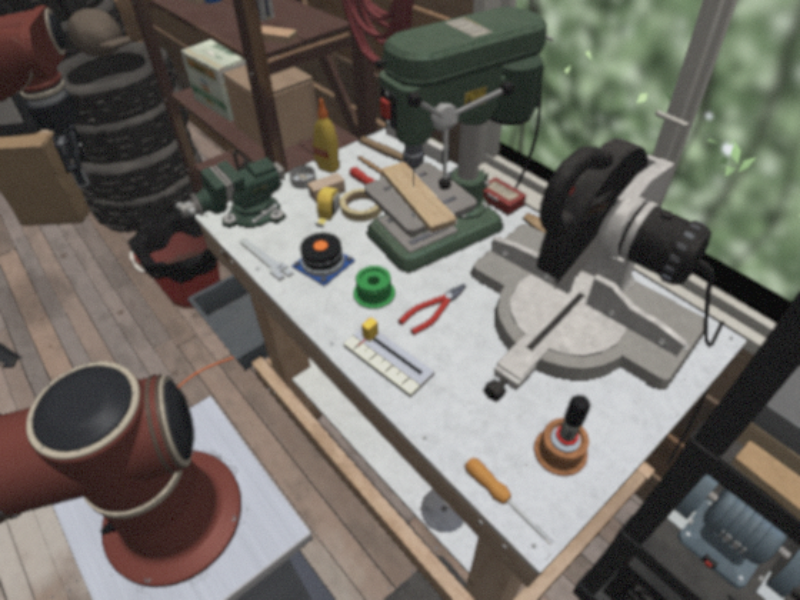

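The top view shows the gauge (black grip, red ring) in a wooden-brown stand at (595,290), a green look-alike stand at (355,290), the machine foot with its orange spot at (280,301), and the tally scale at (432,335) with the yellow marker at (402,330). Only the brown stand fits the description, because it is wooden and holds the gauge. I'll measure and confirm that with a crop.

```bash
python3 - <<'E'
from h import *
t=np.load("top.npz");s=np.load("scene.npz")
a=t["a"];D=t["D"];b=s["a"];E=s["D"]
def blobs(im,lo,hi,box,mn=8):
    x0,y0,x1,y1=box; h=cv2.cvtColor(im,cv2.COLOR_BGR2HSV)
    m=np.zeros(im.shape[:2],np.uint8); m[y0:y1,x0:x1]=cv2.inRange(h,lo,hi)[y0:y1,x0:x1]
    n,l,st,c=cv2.connectedComponentsWithStats(m)
    return [(c[i].round(1),st[i,4]) for i in range(1,n) if st[i,4]>=mn]
print("orange top",blobs(a,(5,150,120),(20,255,255),(180,190,220,232)))
print("orange sc",blobs(b,(3,150,120),(20,255,255),(200,150,250,190)))
print("yellow top",blobs(a,(20,120,100),(35,255,255),(265,215,340,255)))
print("yellow sc",blobs(b,(18,120,100),(35,255,255),(240,210,280,250)))
print("stand top",blobs(a,(4,90,60),(20,255,255),(395,180,440,222)))
print("stand sc",blobs(b,(4,90,60),(20,255,255),(365,270,420,335)))
print("pad",plane("top",[[195.5,210.5]],.058),"gauge grip top",plane("top",[[428,198]],.152),"stand",plane("top",[[417,203]],.02))
# depth top of gauge
for uv in [(428,198),(429,198),(195,210),(281,231),(248,203)]: print(uv,dep("top",[uv],D))
for uv in [(405,282),(224,172),(259,228)]: print("sc",uv,dep("scene",[uv],E))
c=np.hstack([cv2.resize(a[170:240,380:450],(400,400)),cv2.resize(b[270:340,360:430],(400,400))]);cv2.imwrite("pics/c.png",c)
E
```

```text
orange top [(array([194.9, 210.2]), np.int32(89))]
orange sc [(array([224. , 171.4]), np.int32(67))]
yellow top [(array([280.8, 231.5]), np.int32(64))]
yellow sc [(array([258.8, 229.1]), np.int32(86))]
stand top [(array([413.4, 203.5]), np.int32(381))]
stand sc [(array([391.8, 316.5]), np.int32(717))]
pad [[0.49902765 0.29949978 0.058     ]] gauge grip top [[ 0.52753324 -0.30467856  0.152     ]] stand [[ 0.5292372  -0.31955449  0.02      ]]
(428, 198) [[ 0.52758405 -0.30482424  0.15158845]]
(429, 198) [[ 0.52760335 -0.30735755  0.15164224]]
(195, 210) [[0.5001285  0.30029375 0.06091235]]
(281, 231) [[0.44514925 0.06526885 0.05789956]]
(248, 203) [[0.52634975 0.1603719  0.00652635]]
sc (405, 282) [[ 0.52553921 -0.31891867  0.15128593]]
sc (224, 172) [[0.49625384 0.2973257  0.05885723]]
sc (259, 228) [[0.43958335 0.05683906 0.05594134]]
```

View pics/c.png

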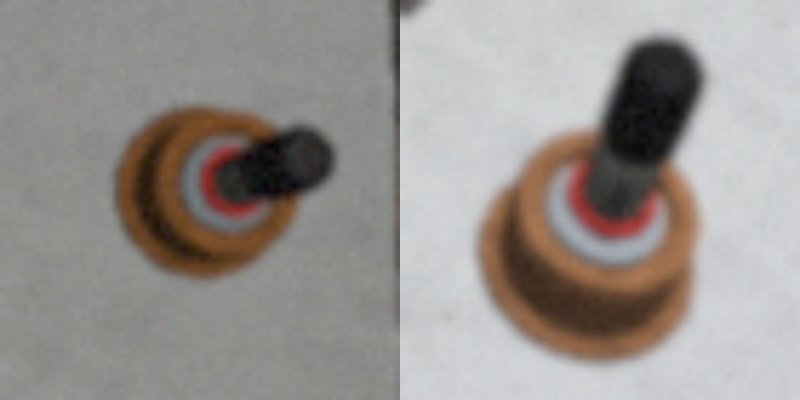

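The crop shows the gauge, with its black grip and red ring, in the wooden stand, so that is the one. The grip's top centre is near top px (433,197) and scene px (407,283).

```bash
cat >> h.py <<'E'
DOWN=np.diag([-1.,1,-1])
def delta(p,M=DOWN,st=None):
    st=st or manip.state(); A=rot(st["tool_rot"])
    return (A.T@(np.array(p)-st["tool_pos"])*1000).round(1),np.degrees(R.from_matrix(A.T@M).as_rotvec()).round(2)
E
python3 - <<'E'
from h import *
t=np.load("top.npz");D=t["D"]
print("gauge",plane("top",[[433,197.1]],.152),plane("scene",[[406.7,282.6]],.152))
print("pad",plane("top",[[194.9,210.2]],.06),plane("scene",[[224,171.4]],.06))
print("marker",plane("top",[[280.8,231.5]],.054),plane("scene",[[258.8,229.1]],.045))
v,u=np.mgrid[0:420,0:560]; uv=np.c_[u.ravel(),v.ravel()]; P=dep("top",uv,D)
k=(P[:,0]>.3)&(P[:,0]<.9)
for y in np.arange(.1,.61,.05):
    q=P[k&(abs(P[:,1]-y)<.025)]
    print(y.round(2),[ (h,q[(q[:,2]>h)&(q[:,2]<1),0].min().round(3) if (q[:,2]>h).any() else None) for h in(.03,.1,.2,.3)])
for p in [(.42,.30,.30),(.45,0,.30),(.53,-.318,.26)]: print(delta(p))
E
```

```text
gauge [[ 0.5299481  -0.31749228  0.152     ]] [[ 0.52647848 -0.32228416  0.152     ]]
pad [[0.49965958 0.30074658 0.06      ]] [[0.49717887 0.2984142  0.06      ]]
marker [[0.44393873 0.06581206 0.054     ]] [[0.44211599 0.0618781  0.045     ]]
0.1 [(0.03, np.float64(0.437)), (0.1, np.float64(0.646)), (0.2, np.float64(0.684)), (0.3, np.float64(0.79))]
0.15 [(0.03, np.float64(0.492)), (0.1, np.float64(0.609)), (0.2, np.float64(0.609)), (0.3, np.float64(0.609))]
0.2 [(0.03, np.float64(0.497)), (0.1, np.float64(0.622)), (0.2, np.float64(0.643)), (0.3, np.float64(0.643))]
0.25 [(0.03, np.float64(0.465)), (0.1, np.float64(0.626)), (0.2, np.float64(0.626)), (0.3, np.float64(0.626))]
0.3 [(0.03, np.float64(0.457)), (0.1, np.float64(0.635)), (0.2, np.float64(0.659)), (0.3, np.float64(0.659))]
0.35 [(0.03, np.float64(0.465)), (0.1, np.float64(0.642)), (0.2, None), (0.3, None)]
0.4 [(0.03, np.float64(0.589)), (0.1, None), (0.2, None), (0.3, None)]
0.45 [(0.03, np.float64(0.58)), (0.1, None), (0.2, None), (0.3, None)]
0.5 [(0.03, np.float64(0.324)), (0.1, np.float64(0.324)), (0.2, None), (0.3, None)]
0.55 [(0.03, np.float64(0.317)), (0.1, np.float64(0.318)), (0.2, None), (0.3, None)]
0.6 [(0.03, np.float64(0.319)), (0.1, np.float64(0.338)), (0.2, None), (0.3, None)]
(array([-324.5, -223.2, -103.7]), array([ -0.1 ,  -0.03, -15.51]))
(array([-433.6, -504.2, -103.2]), array([ -0.1 ,  -0.03, -15.51]))
(array([-595.8, -789.1,  -62.7]), array([ -0.1 ,  -0.03, -15.51]))
```

Call:
play_rows:
  steps:
    - [[-10,-5,-40,0,0,-2],[-40,-25,-75,0,0,-4],[-80,-50,-100,0,0,-8],[-115,-75,-104,0,0,-12],[-145,-98,-104,0,0,-15.5],[-180,-122,-104,0,0,-15.5],[-212,-146,-104,0,0,-15.5],[-245,-168,-104,0,0,-15.5],[-275,-190,-104,0,0,-15.5],[-300,-208,-104,0,0,-15.5],[-325,-223,-104,0,0,-15.5]]
  claw: 1

```text
time: 1.02
tool_pos: [0.4218, 0.2977, 0.3007]
tool_rot: [-0.0, 0.001, 1.0, -0.0]
contact_force: [0.4, 1.2, -0.0]
gripper_width: 0.999
grasp_force: 0.0
```

```bash
python3 - <<'E'
from h import *
s=manip.state();print(s["time"],s["tool_pos"],s["joint_pos"].round(2))
for p in [(.45,0,.30),(.53,-.319,.26)]: print(delta(p))
E
```

```text
1.0167 [0.42180192 0.29767849 0.30072403] [ 0.47 -0.25  1.72 -0.    1.67 -1.1 ]
(array([ -28.9, -297.6,    1. ]), array([-0.05, -0.01, -0.13]))
(array([-109.6, -616.4,   41.2]), array([-0.05, -0.01, -0.13]))
```

Call:
play_rows:
  steps:
    - [[-5,-38,0,0,0,0],[-10,-76,0,0,0,0],[-15,-114,0,0,0,0],[-19,-152,0,0,0,0],[-22,-190,0,0,0,0],[-26,-228,0,0,0,0],[-28,-266,0,0,0,0],[-33,-304,0,0,0,0],[-43,-342,0,0,0,0],[-53,-380,0,0,0,0],[-63,-418,0,0,0,0],[-72,-456,5,0,0,0]]

```text
time: 2.02
tool_pos: [0.4929, -0.1578, 0.2967]
tool_rot: [0.001, 0.0, 1.0, -0.0]
contact_force: [1.5, 0.3, 0.2]
gripper_width: 0.999
grasp_force: 0.0
```

Call:
play_rows:
  steps:
    - [[-8,-32,8,0,0,0],[-16,-64,16,0,0,0],[-24,-96,24,0,0,0],[-32,-128,30,0,0,0],[-38,-160,35,0,0,0],[-38,-160,35,0,0,0],[-38,-160,35,0,0,0]]

```text
time: 2.6
tool_pos: [0.5298, -0.3165, 0.2592]
tool_rot: [-0.001, 0.001, 1.0, 0.001]
contact_force: [-0.6, 1.2, 0.8]
gripper_width: 1.001
grasp_force: 0.0
```

```bash
python3 - <<'E'
from h import *
s,a,D=grab("wrist");print(s["time"],s["tool_pos"],s["tool_rot"],s["contact_force"])
P0=np.array([[.5299,-.3185,.152]]);uv=proj("wrist",P0,s);print(uv)
v,u=np.mgrid[0:420,0:560]; P=dep("wrist",np.c_[u.ravel(),v.ravel()],D,s)
k=(abs(P[:,2]-.152)<.006)&(np.hypot(P[:,0]-.53,P[:,1]+.318)<.03); q=P[k]
print(k.sum(),q.mean(0),q.min(0),q.max(0),cv2.minEnclosingCircle(q[:,:2].astype(np.float32)))
k=(abs(P[:,2]-.048)<.003)&(np.hypot(P[:,0]-.53,P[:,1]+.318)<.06); q=P[k]
print("rim",k.sum(),q.min(0),q.max(0),cv2.minEnclosingCircle(q[:,:2].astype(np.float32)))
cv2.imwrite("pics/w1.png",a)
E
```

```text
2.6 [ 0.52984394 -0.31653293  0.2592294 ] [-0.00126869  0.00126583  0.99999776  0.00112913] [-0.57140102  1.21014679  0.79789906]
[[274.81545431 199.21649316]]
909 [ 0.52863365 -0.31891042  0.15099298] [ 0.51527171 -0.33358529  0.1460256 ] [ 0.54434815 -0.30480923  0.15456036] ((0.529646635055542, -0.3190247118473053), 0.014802086167037487)
rim 1507 [ 0.49462181 -0.3546859   0.04500532] [ 0.55979266 -0.28401103  0.05020521] ((0.5300083160400391, -0.3191012442111969), 0.03584650531411171)
```

View pics/w1.png

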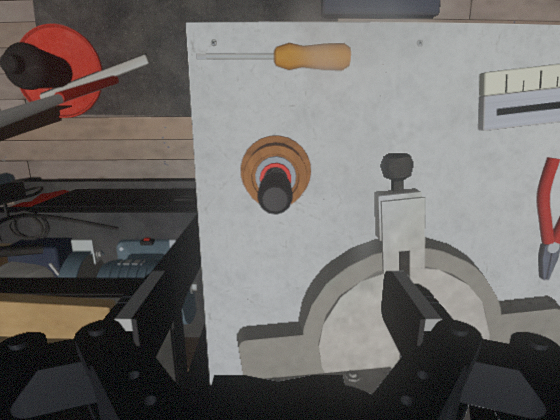

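The wrist picture shows the gauge top at (275,199) in its stand. The grip and rim circles agree at (0.530,-0.319), with radii of 14.8 and 35.8 mm against the expected 15 and 36. Descending to grasp.

Call:
play_rows:
  steps:
    - [[0,-2.5,35,0,0,0],[0,-2.5,70,0,0,0],[0,-2.5,100,0,0,0],[0,-2.5,125,0,0,0],[0,-2.5,142,0,0,0],[0,-2.5,150,0,0,0],[0,-2.5,150,0,0,0],[0,-2.5,150,0,0,0],[0,-2.5,150,0,0,0]]

```text
time: 3.4
tool_pos: [0.5317, -0.3185, 0.1135]
tool_rot: [0.001, -0.0, 1.0, -0.001]
contact_force: [0.8, 0.4, 0.2]
gripper_width: 1.001
grasp_force: 0.0
```

Call:
play_rows:
  steps:
    - [[0,0,0,0,0,0],[0,0,0,0,0,0],[0,0,0,0,0,0],[0,0,0,0,0,0],[0,0,0,0,0,0],[0,0,0,0,0,0],[0,0,0,0,0,0],[0,0,0,0,0,0],[0,0,0,0,0,0],[0,0,0,0,0,0],[0,0,0,0,0,0],[0,0,0,0,0,0]]
  claw: -1

```text
time: 4.4
tool_pos: [0.5308, -0.3185, 0.1117]
tool_rot: [0.0, 0.0, 1.0, -0.0]
contact_force: [-0.5, -1.4, 5.2]
gripper_width: 0.274
grasp_force: 52.9
```

```bash
python3 - <<'E'
from h import *
s=manip.state();print(s)
E
```

```text
{'time': 4.4, 'joint_pos': array([-6.60473083e-01,  1.03480244e-01,  1.70520660e+00, -2.71801914e-04,
        1.33195091e+00, -2.23092958e+00]), 'joint_vel': array([ 1.37320091e-04,  3.38315771e-04,  8.30033880e-05, -4.20764696e-04,
       -2.10357363e-04,  4.91806002e-04]), 'joint_efforts': array([ 7.68670589e-01, -3.67799306e+01, -3.26252067e+01,  4.06335080e-01,
       -7.44995847e-02, -9.86912564e-04]), 'tool_pos': array([ 0.53075503, -0.31846949,  0.11168958]), 'tool_rot': array([ 2.96096889e-04,  1.37824233e-04,  9.99999868e-01, -3.97149527e-04]), 'contact_force': array([-0.52050261, -1.35587154,  5.15929031]), 'ft_torque': array([-0.19939601,  0.17503553, -0.03264073]), 'grasp_force': 52.87470165043487, 'gripper_width': 0.2739574467859665}
```

Call:
play_rows:
  steps:
    - [[0,0,-5,0,0,0],[0,0,-15,0,0,0],[0,0,-30,0,0,0],[0,0,-50,0,0,0],[0,0,-70,0,0,0],[0,0,-88,0,0,0],[0,0,-98,0,0,0],[0,0,-100,0,0,0],[0,0,-100,0,0,0],[0,0,-100,0,0,0]]

```text
time: 5.23
tool_pos: [0.5299, -0.3176, 0.2095]
tool_rot: [-0.001, 0.0, 1.0, 0.001]
contact_force: [0.1, 0.4, -2.8]
gripper_width: 0.267
grasp_force: 51.0
```

```bash
python3 - <<'E'
from h import *
s,a,D=grab("scene");print(s["tool_pos"],s["contact_force"],s["ft_torque"],s["gripper_width"])
uv=proj("scene",s["tool_pos"])[0].astype(int);print(uv)
x,y=uv;c=a[max(0,y-60):y+70,x-65:x+65];cv2.imwrite("pics/s2.png",cv2.resize(c,(520,520)))
print(delta((.5,.3,.212)))
E
```

```text
[ 0.52990924 -0.31755622  0.20946415] [ 0.05721723  0.39964478 -2.75571619] [ 0.060109   -0.05094713 -0.01728651] 0.26738082841218846
[412 263]
(array([ 29.9, 617.5,  -1.6]), array([ 0.12, -0.15, -0.02]))
```

View pics/s2.png

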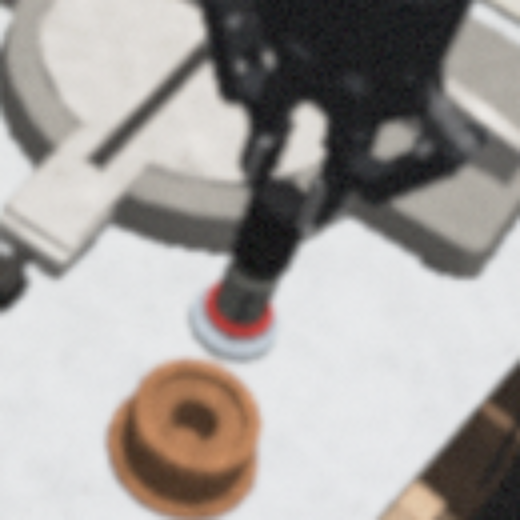

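The gauge is held upright, ring at 0, and the stand is empty. Carrying it past in front of the saw.

Call:
play_rows:
  steps:
    - [[15,0,0,0,0,0],[40,5,0,0,0,0],[62,20,0,0,0,0],[75,45,0,0,0,0],[78,80,0,0,0,0],[80,115,0,0,0,0],[80,150,0,0,0,0],[80,187,0,0,0,0],[80,225,0,0,0,0],[80,263,0,0,0,0],[80,300,0,0,0,0],[80,335,0,0,0,0]]

```text
time: 6.28
tool_pos: [0.4494, 0.0189, 0.2096]
tool_rot: [-0.001, 0.0, 1.0, 0.0]
contact_force: [0.6, 0.8, -1.5]
gripper_width: 0.23
grasp_force: 50.9
```

Call:
play_rows:
  steps:
    - [[0,35,0,0,0,0],[-3,70,0,0,0,0],[-8,105,0,0,0,0],[-14,140,0,0,0,0],[-20,175,0,0,0,0],[-28,210,0,0,0,0],[-36,240,0,0,0,0],[-44,264,0,0,0,0],[-49,278,0,0,0,0],[-50,282,0,0,0,0],[-50,282,0,0,0,0],[-50,282,0,0,0,0]]

```text
time: 7.28
tool_pos: [0.5003, 0.2982, 0.2106]
tool_rot: [-0.0, 0.0, 1.0, -0.0]
contact_force: [-1.1, -0.3, -0.5]
gripper_width: 0.0
grasp_force: 0.0
```

```bash
python3 - <<'E'
from h import *
s,a,D=grab("wrist");print(s["time"],s["tool_pos"],s["tool_rot"],s["contact_force"])
h=cv2.cvtColor(a,cv2.COLOR_BGR2HSV); m=cv2.inRange(h,(3,150,100),(20,255,255))
n,l,st,c=cv2.connectedComponentsWithStats(m)
print([(c[i],st[i]) for i in range(1,n) if st[i,4]>20], proj("wrist",[[.499,.3,.058],[.499,.3,.112]],s))
v,u=np.mgrid[0:420,0:560]; P=dep("wrist",np.c_[u.ravel(),v.ravel()],D,s)
d=np.hypot(P[:,0]-.499,P[:,1]-.3)
k=(P[:,2]>.045)&(P[:,2]<.068)&(d<.055); q=P[k]; print(k.sum(),np.percentile(q[:,2],[5,25,50,75,95]),cv2.minEnclosingCircle(q[:,:2].astype(np.float32)))
cv2.imwrite("pics/w2.png",a)
E
```

```text
7.2833 [0.50034191 0.29824842 0.21055887] [-4.98377741e-04  2.05475806e-04  9.99999761e-01 -4.34033723e-04] [-1.07806119 -0.26068358 -0.50840914]
[(array([472.81914894,  20.26595745]), array([469,   0,   7,  42,  94], dtype=int32)), (array([287.54006969, 181.24041812]), array([273, 170,  24,  25, 287], dtype=int32))] [[279.45643833 186.26608888]
 [279.74900031 199.90085826]]
4522 [0.05526499 0.056115   0.05664221 0.05715358 0.05794849] ((0.4979385733604431, 0.2951560318470001), 0.04987257346510887)
```

View pics/w2.png

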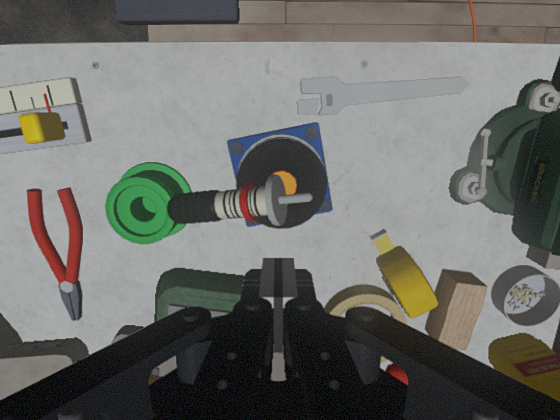

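The gauge slipped out of the grip. It now lies tilted, with the grip by the green spool at (150,205) and the foot over the pad at (275,200). I'll let it settle, look again, and check the finger geometry.

Call:
play_rows:
  steps:
    - [[0,0,-20,0,0,0],[0,0,-40,0,0,0],[0,0,-60,0,0,0],[0,0,-80,0,0,0],[0,0,-80,0,0,0],[0,0,-80,0,0,0],[0,0,-80,0,0,0],[0,0,-80,0,0,0],[0,0,-80,0,0,0],[0,0,-80,0,0,0]]

```text
time: 8.17
tool_pos: [0.5002, 0.2986, 0.2896]
tool_rot: [-0.001, 0.0, 1.0, -0.0]
contact_force: [0.2, 0.7, -0.2]
gripper_width: -0.002
grasp_force: 0.0
```

```bash
python3 - <<'E'
from h import *
s,a,D=grab("wrist");np.savez("w3.npz",a=a,D=D);print(s["time"],s["tool_pos"],s["contact_force"],s["gripper_width"])
s2,b,E=grab("scene")
M=rot(s["tool_rot"])
for p in [(0,0,0),(0,0,-.019),(0,.0425,-.013),(0,-.0425,-.013)]: print(p,proj("wrist",M@np.array(p)+s["tool_pos"],s).round(1))
c=np.hstack([a[60:300,60:460],])
uv=proj("scene",[[.5,.25,.06]])[0].astype(int);x,y=uv
cv2.imwrite("pics/w3.png",np.vstack([cv2.resize(c,(500,300)),cv2.resize(b[y-45:y+45,x-75:x+75],(500,300),interpolation=cv2.INTER_CUBIC)])); print(uv)
E
```

```text
8.1667 [0.50019194 0.29857144 0.28963817] [ 0.15487469  0.74343615 -0.15327994] -0.0019593499984653664
(0, 0, 0) [[277.4 246.4]]
(0, 0, -0.019) [[277.4 260.8]]
(0, 0.0425, -0.013) [[361.7 256. ]]
(0, -0.0425, -0.013) [[193.1 255.8]]
[234 179]
```

View pics/w3.png

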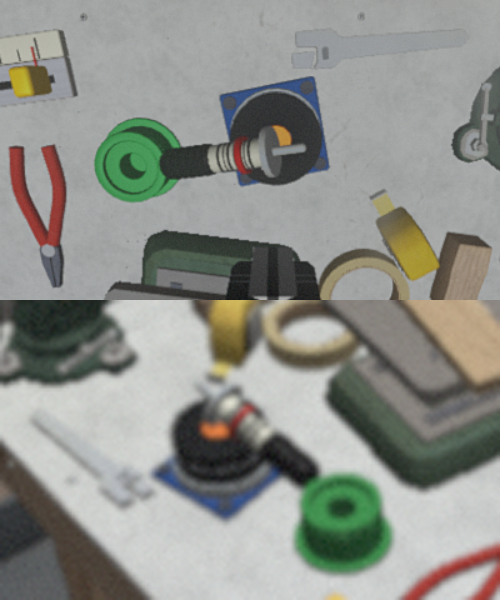

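The gauge lies across the pad. Its foot is at about (285,150) in the upper panel, its grip end hangs down toward the green spool, and it hasn't fallen off. The shut fingertips appear lower in the image than the TCP projects, so I'll measure them with depth.

```bash
python3 - <<'E'
from h import *
w=np.load("w3.npz");a=w["a"];D=w["D"]
c=vision.camera_info("wrist");T=np.array(c["T_tool_cam"]);K=c["K"]
v,u=np.mgrid[0:420,0:560]; uv=np.c_[u.ravel(),v.ravel()].astype(float)
d=cv2.undistortPoints(uv[:,None],K,np.array([c["k1"],0,0,0.]))[:,0]
X=np.c_[d,np.ones(len(d))]*D.ravel()[:,None]; X=X@T[:3,:3].T+T[:3,3]; X=X.reshape(420,560,3)
for r in range(240,330,6): print(r,[tuple((X[r,cc]*1000).round(0).astype(int)) for cc in (270,278,286)], D[r,278].round(3))
# gauge points in world
s=manip.state();M=rot(s["tool_rot"]);W=X@M.T+s["tool_pos"]
k=(abs(W[...,0]-.5)<.08)&(W[...,1]>.1)&(W[...,1]<.4)&(W[...,2]>.062)&(W[...,2]<.2)
P=W[k];print(k.sum())
for y in np.arange(.15,.37,.01):
    q=P[abs(P[:,1]-y)<.005]
    if len(q)>3: print(y.round(2),len(q),q[:,0].min().round(3),q[:,0].max().round(3),q[:,2].max().round(3))
# columns along gauge incl. lower points: black grip
for cc in range(160,320,8):
    print(cc,[tuple((W[r,cc]*1000).round(0).astype(int)) for r in (176,182,188,194)])
E
```

```text
240 [(np.int64(-105), np.int64(-10), np.int64(289)), (np.int64(-104), np.int64(1), np.int64(289)), (np.int64(-104), np.int64(12), np.int64(288))] 0.496
246 [(np.int64(-113), np.int64(-10), np.int64(288)), (np.int64(-113), np.int64(1), np.int64(288)), (np.int64(-114), np.int64(12), np.int64(290))] 0.498
252 [(np.int64(-123), np.int64(-11), np.int64(290)), (np.int64(-123), np.int64(1), np.int64(289)), (np.int64(-123), np.int64(12), np.int64(289))] 0.501
258 [(np.int64(10), np.int64(-3), np.int64(-39)), (np.int64(10), np.int64(0), np.int64(-38)), (np.int64(10), np.int64(4), np.int64(-39))] 0.15
264 [(np.int64(10), np.int64(-3), np.int64(-45)), (np.int64(10), np.int64(0), np.int64(-45)), (np.int64(10), np.int64(3), np.int64(-45))] 0.143
270 [(np.int64(11), np.int64(-3), np.int64(-52)), (np.int64(10), np.int64(0), np.int64(-50)), (np.int64(11), np.int64(3), np.int64(-52))] 0.139
276 [(np.int64(10), np.int64(-3), np.int64(-56)), (np.int64(10), np.int64(0), np.int64(-57)), (np.int64(10), np.int64(3), np.int64(-56))] 0.132
282 [(np.int64(11), np.int64(-3), np.int64(-62)), (np.int64(10), np.i
[... 4549 characters left out ...]
int64(504), np.int64(310), np.int64(90)), (np.int64(518), np.int64(311), np.int64(57)), (np.int64(525), np.int64(311), np.int64(57))]
296 [(np.int64(497), np.int64(319), np.int64(91)), (np.int64(504), np.int64(319), np.int64(90)), (np.int64(518), np.int64(321), np.int64(58)), (np.int64(525), np.int64(321), np.int64(56))]
304 [(np.int64(504), np.int64(330), np.int64(56)), (np.int64(510), np.int64(330), np.int64(57)), (np.int64(518), np.int64(330), np.int64(55)), (np.int64(525), np.int64(330), np.int64(57))]
312 [(np.int64(503), np.int64(339), np.int64(57)), (np.int64(511), np.int64(340), np.int64(56)), (np.int64(518), np.int64(340), np.int64(56)), (np.int64(535), np.int64(344), np.int64(14))]
```

The depth shows the problem: the real fingertips end about 37 mm behind the reported TCP, and I had pinched only the top edge of the gauge. I'll allow for that from here on.

The gauge lies with its foot slightly up. Its axis is about (-0.17,0.95,0.28), foot-wards. I'll grasp it with the tool tilted 53° one way and stand it upright with the tool tilted 53° the other way. First I'll open the fingers and check where the open tips are.

Call:
play_rows:
  steps:
    - [[0,-40,0,0,0,0],[0,-80,0,0,0,0],[0,-120,0,0,0,0],[0,-160,0,0,0,0],[0,-185,0,0,0,0],[0,-185,0,0,0,0]]
  claw: 1

```text
time: 8.77
tool_pos: [0.5007, 0.11, 0.2911]
tool_rot: [0.0, 0.003, 1.0, -0.001]
contact_force: [0.4, 0.3, -0.3]
gripper_width: 0.842
grasp_force: 0.0
```

```bash
cat >> h.py <<'E'
def unit(v): return np.array(v,float)/np.linalg.norm(v)
def toolpts(D):
    c=vision.camera_info("wrist");T=np.array(c["T_tool_cam"]);v,u=np.mgrid[0:420,0:560]
    d=cv2.undistortPoints(np.c_[u.ravel(),v.ravel()].astype(float)[:,None],c["K"],np.array([c["k1"],0,0,0.]))[:,0]
    X=np.c_[d,np.ones(len(d))]*D.ravel()[:,None]; return (X@T[:3,:3].T+T[:3,3]).reshape(420,560,3)
def tilted(h,A):  # tool z = cosA*h - sinA*k , tool x = sinA*h+cosA*k (A from horizontal)
    h=unit(h);k=np.array([0,0,1.]);z=np.cos(A)*h-np.sin(A)*k;x=np.sin(A)*h+np.cos(A)*k
    return np.c_[x,np.cross(z,x),z]
E
python3 - <<'E'
from h import *
s,a,D=grab("wrist");X=toolpts(D)
k=(X[...,2]<-.02)&(X[...,2]>-.15)&(D>0)
for sgn in (1,-1):
    q=X[k&(X[...,1]*sgn>.03)&(X[...,1]*sgn<.07)]; i=np.argsort(-q[:,2])[:200:20]; print((q[i]*1000).round(0).tolist()[:6])
print(s["time"],s["tool_pos"],s["joint_pos"].round(2))
G=np.array([.517,.230,.0614]);M=tilted([-.175,.984,0],np.radians(37));z=M[:,2]
for b in (.16,.0): print(b,delta(G+(.057-b)*z,M,s), G+(.057-b)*z)
print((rot(s["tool_rot"]).T@z*100).round(1), z)
E
```

```text
[[-3.0, 37.0, -42.0], [-5.0, 36.0, -44.0], [-11.0, 37.0, -45.0], [4.0, 37.0, -45.0], [-1.0, 36.0, -46.0], [-4.0, 36.0, -46.0]]
[[-3.0, -36.0, -42.0], [-2.0, -36.0, -44.0], [4.0, -36.0, -45.0], [7.0, -36.0, -45.0], [3.0, -36.0, -46.0], [-9.0, -36.0, -46.0]]
8.7667 [0.50067984 0.11000077 0.29107977] [ 0.07 -0.26  1.75 -0.    1.65 -1.49]
0.16 (array([-30.5,  39.5, 167.6]), array([-36.7 ,  44.04,  73.45])) [0.53140347 0.14901137 0.12338695]
0.0 (array([ -7.4, 165.3, 263.7]), array([-36.7 ,  44.04,  73.45])) [0.50902915 0.27481895 0.02709654]
[14.4 78.7 60. ] [-0.13983948  0.7862974  -0.60181502]
```

Call:
play_rows:
  steps:
    - [[-2,3,12,-2.6,3.1,5.2],[-4,6,24,-5.2,6.3,10.5],[-7,8,36,-7.9,9.4,15.7],[-9,11,48,-10.5,12.6,21],[-11,14,60,-13.1,15.7,26.2],[-13,17,72,-15.7,18.9,31.5],[-15,20,84,-18.3,22,36.7],[-17,23,96,-21,25.2,42],[-20,25,108,-23.6,28.3,47.2],[-22,28,120,-26.2,31.5,52.5],[-24,31,132,-28.8,34.6,57.7],[-26,34,144,-31.5,37.7,63]]

```text
time: 9.82
tool_pos: [0.5273, 0.1488, 0.1465]
tool_rot: [-0.304, 0.508, 0.765, 0.254]
contact_force: [-0.5, 0.1, 0.7]
gripper_width: 0.999
grasp_force: 0.0
```

```bash
python3 - <<'E'
from h import *
s=manip.state()
print(s["time"],s["tool_pos"],s["joint_pos"].round(2),s["contact_force"])
G=np.array([.517,.230,.0614]);M=tilted([-.175,.984,0],np.radians(37));z=M[:,2]
for b in (.14,.08,.0): print(b,delta(G+(.057-b)*z,M,s))
E
```

```text
9.8167 [0.52726016 0.14883633 0.14654974] [-0.24  0.12  1.8   0.68  1.68 -0.73] [-0.49264793  0.0696541   0.68199617]
0.14 (array([-16. ,   4.1,  35. ]), array([-5.31,  6.05, 10.46]))
0.08 (array([-10.2,  10.2,  94.4]), array([-5.31,  6.05, 10.46]))
0.0 (array([ -2.5,  18.3, 173.6]), array([-5.31,  6.05, 10.46]))
```

Call:
play_rows:
  steps:
    - [[-8,2,15,-2.6,3,5.2],[-16,4,35,-5.3,6,10.5],[-15,5,48,-5.3,6,10.5],[-13,7,65,-5.3,6,10.5],[-12,9,78,-5.3,6,10.5],[-11,10,84,-5.3,6,10.5],[-11,10,84,-5.3,6,10.5]]

```text
time: 10.4
tool_pos: [0.521, 0.2047, 0.082]
tool_rot: [-0.341, 0.573, 0.689, 0.285]
contact_force: [-0.8, -0.7, -0.5]
gripper_width: 0.998
grasp_force: 0.0
```

```bash
python3 - <<'E'
from h import *
s,a,D=grab("wrist");X=toolpts(D);np.savez("w4.npz",a=a,D=D)
M=rot(s["tool_rot"]);W=X@M.T+s["tool_pos"]
print(s["time"],s["tool_pos"],s["joint_pos"].round(2),s["contact_force"])
G=np.array([.517,.230,.0614]);Mt=tilted([-.175,.984,0],np.radians(37));z=Mt[:,2]
print(delta(G+.057*z,Mt,s), "G in tool",(M.T@(G-s["tool_pos"])*1000).round(1))
f=unit([-.178,1,.29])
k=(W[...,2]>.03)&(np.linalg.norm(W-G,axis=2)<.09)&(D>0)&(np.linalg.norm(np.cross(W-G,f),axis=2)<.022)&(W[...,2]>.062-.29*(.22-W[...,1]))
P=W[k]; t=(P-G)@f; print(k.sum(),t.min(),t.max())
for b in np.arange(-.035,.07,.01):
    q=P[abs(t-b)<.005]
    if len(q)>5: print(b.round(3),len(q),"x",q[:,0].min().round(4),q[:,0].max().round(4),"mid",(q[:,0].min()+q[:,0].max()).round(4)/2,"zmax",np.percentile(q[:,2],97).round(4),"y",q[:,1].mean().round(3))
g=cv2.resize(a,(560,420));cv2.imwrite("pics/w4.png",g)
E
```

```text
10.4 [0.52103078 0.20474122 0.08195142] [-0.2   0.19  1.9   0.83  1.53 -0.64] [-0.83492811 -0.6654726  -0.48358614]
(array([-0.7,  0.9, 89.8]), array([-0.26,  0.21,  0.32])) G in tool [-0.9  0.6 32.8]
7635 -0.08354291000890345 0.08990312689587973
-0.035 757 x 0.5081 0.5357 mid 0.5219 zmax 0.0661 y 0.195
-0.025 809 x 0.5061 0.5354 mid 0.52075 zmax 0.0689 y 0.203
-0.015 789 x 0.5042 0.5335 mid 0.51885 zmax 0.0719 y 0.213
-0.005 730 x 0.5025 0.5321 mid 0.5173 zmax 0.075 y 0.222
0.005 703 x 0.5006 0.5298 mid 0.51515 zmax 0.0776 y 0.231
0.015 546 x 0.5005 0.5278 mid 0.5142 zmax 0.0786 y 0.241
0.025 579 x 0.4986 0.5248 mid 0.5117 zmax 0.0816 y 0.251
0.035 547 x 0.4967 0.5234 mid 0.51005 zmax 0.0845 y 0.26
0.045 671 x 0.4913 0.5248 mid 0.50805 zmax 0.0906 y 0.267
0.055 475 x 0.4936 0.52 mid 0.5068 zmax 0.0902 y 0.279
0.065 942 x 0.4849 0.5256 mid 0.50525 zmax 0.0995 y 0.289
```

View pics/w4.png

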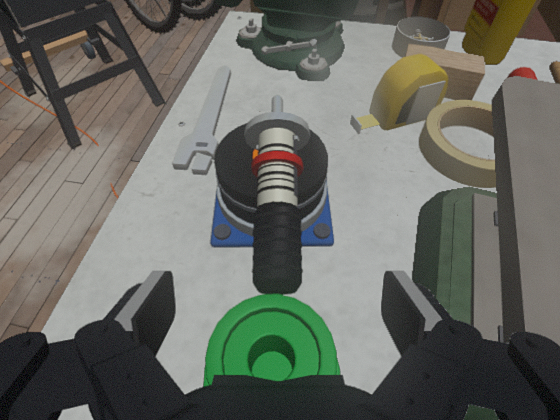

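The view shows the gauge centred between the fingers: grip at (278,245), ring at (277,160), foot at (278,128). Its axis agrees to 1 mm. I'll close on the grip.

Call:
play_rows:
  steps:
    - [[0,0,20,0,0,0],[0,0,40,0,0,0],[-0.5,0.5,58,0,0,0],[-0.5,0.5,72,0,0,0],[-0.7,0.5,82,0,0,0],[-0.7,0.5,89,0,0,0],[-0.7,0.5,90,0,0,0],[-0.7,0.5,90,0,0,0]]

```text
time: 11.12
tool_pos: [0.5099, 0.2733, 0.0274]
tool_rot: [-0.341, 0.574, 0.688, 0.286]
contact_force: [-1.1, 0.4, -0.3]
gripper_width: 1.0
grasp_force: 0.0
```

Call:
play_rows:
  steps:
    - [[0,0,0,0,0,0],[0,0,0,0,0,0],[0,0,0,0,0,0],[0,0,0,0,0,0],[0,0,0,0,0,0],[0,0,0,0,0,0],[0,0,0,0,0,0],[0,0,0,0,0,0],[0,0,0,0,0,0],[0,0,0,0,0,0]]
  claw: -1

```text
time: 11.95
tool_pos: [0.5101, 0.2731, 0.0273]
tool_rot: [-0.34, 0.574, 0.688, 0.286]
contact_force: [0.6, -2.3, 2.0]
gripper_width: 0.336
grasp_force: 58.9
```

```bash
python3 - <<'E'
from h import *
w=np.load("w4.npz");X=toolpts(w["D"])
s=manip.state();print(s["time"],s["tool_pos"],s["tool_rot"],s["joint_pos"].round(2),s["contact_force"],s["gripper_width"])
# pose at w4
p=np.array([.52103078,.20474122,.08195142]);q=[-.341,.573,.689,.285];M=rot(np.array(q)/np.linalg.norm(q))
W=X@M.T+p;G=np.array([.5162,.230,.0607]);f=unit([-.178,1,.28])
d=W-G;t=d@f;r=np.linalg.norm(np.cross(d,f),axis=2)
for b in np.arange(.02,.1,.003):
    k=(abs(t-b)<.0015)&(r<.03)&(W[...,2]>.07);
    if k.sum()>5: print((b*1000).round(),k.sum(),np.percentile(r[k]*1000,[10,50,90]).round(1),w["a"][k].mean(0).round(0))
E
```

```text
11.95 [0.51008752 0.27306429 0.02734347] [-0.34044242  0.57400131  0.68768569  0.28584933] [-0.09  0.26  1.93  0.9   1.39 -0.65] [ 0.63372669 -2.27615369  2.02849401] 0.33550658062748706
20.0 177 [12.6 13.2 13.9] [152. 163. 162.]
23.0 183 [12.7 13.6 14.2] [ 98. 105. 104.]
26.0 170 [12.8 13.5 14.3] [118. 126. 125.]
29.0 171 [12.9 13.6 14.2] [112. 120. 120.]
32.0 175 [12.9 13.6 14.2] [126. 135. 135.]
35.0 153 [13.1 13.8 14.4] [83. 88. 88.]
38.0 179 [12.9 13.6 14.3] [135. 144. 145.]
41.0 411 [13.4 15.5 18.1] [60. 65. 98.]
44.0 222 [17.1 18.  18.8] [ 42.  46. 146.]
47.0 110 [17.3 17.9 18.6] [ 42.  48. 144.]
50.0 63 [13.3 14.  14.7] [124. 134. 141.]
53.0 166 [13.4 14.1 14.9] [100. 107. 108.]
56.0 142 [13.3 14.1 14.8] [119. 127. 128.]
59.0 155 [13.3 14.1 14.8] [147. 157. 157.]
62.0 164 [13.4 14.2 15.2] [142. 152. 151.]
65.0 212 [13.6 14.7 22.7] [127. 134. 134.]
68.0 1040 [15.2 20.2 24.2] [90. 92. 90.]
71.0 228 [23.  24.1 24.8] [140. 140. 136.]
74.0 18 [22.5 23.1 23.9] [148. 149. 144.]
86.0 7 [5.7 5.9 6.4] [147. 146. 142.]
89.0 36 [4.9 5.9 6.5] [146. 145. 140.]
92.0 42 [5.1 5.7 6.6] [145. 145. 141.]
95.0 37 [5.1 6.  6.6] [145. 145. 141.]
98.0 36 [5.1 6.2 6.8] [145. 145. 141.]
```

The grip is solid now (0.336 opening, 59 N). The profile along the axis shows the foot underside at 73.5 mm from the grasp point and the ring underside at 49 mm, so the drop pushed the ring to about 12.5 mm. I'll stand the gauge in its stand and push the ring back to 0 before testing. Lifting now.

```bash
cat >> h.py <<'E'
GB=.057
def gdelta(Gp,M,st=None): return delta(np.array(Gp)+GB*M[:,2],M,st)
def upright(ft,t):  # tool rot with R@ft=-k and tool z leaning toward horizontal dir t
    ft=unit(ft); k=np.array([0,0,1.]); zt=np.array([0,0,1.]); a=unit(zt-ft*(zt@ft)); b=np.cross(ft,a)
    t=unit([t[0],t[1],0]); A=np.c_[ft,a,b]; B=np.c_[-k,t,np.cross(-k,t)]; return B@A.T
E
python3 - <<'E'
from h import *
import json
s=manip.state();M=rot(s["tool_rot"]);f=unit([-.178,1,.285]);ft=M.T@f;json.dump(ft.tolist(),open("ft.json","w"))
G=s["tool_pos"]-GB*M[:,2];print(ft,G)
Rf=upright(ft,(.857,-.516));print(Rf.round(2))
print("lift tool dir",(M.T@[0,0,1]).round(3))
print("rot",delta(s["tool_pos"],Rf)[1])
half=M@R.from_rotvec(.5*R.from_matrix(M.T@Rf).as_rotvec()).as_matrix();print(half.round(2))
E
```

```text
[0.79743591 0.0029552  0.60339641] [0.51807203 0.22837755 0.06181583]
[[-0.52  0.51  0.68]
 [ 0.31  0.86 -0.41]
 [-0.8  -0.   -0.6 ]]
lift tool dir [ 0.796  0.002 -0.605]
rot [  0.28 -98.42 -56.08]
[[-0.57  0.8   0.18]
 [ 0.82  0.56  0.12]
 [-0.    0.21 -0.98]]
```

Call:
play_rows:
  steps:
    - [[6,0,-5,0,0,0],[20,0,-15,0,0,0],[42,0,-32,0,0,0],[68,0,-52,0,0,0],[93,0,-71,0,0,0],[111,0,-85,0,0,0],[118,0,-90,0,0,0]]

```text
time: 12.53
tool_pos: [0.5107, 0.2729, 0.1796]
tool_rot: [-0.339, 0.573, 0.689, 0.287]
contact_force: [0.7, 0.0, -2.8]
gripper_width: 0.333
grasp_force: 59.2
```

```bash
python3 - <<'E'
from h import *
import json
ft=np.array(json.load(open("ft.json")));s=manip.state();M=rot(s["tool_rot"]);G=s["tool_pos"]-GB*M[:,2]
print(s["time"],G,s["gripper_width"],s["contact_force"],s["joint_pos"].round(2))
Rf=upright(ft,(.857,-.516));rv=R.from_matrix(M.T@Rf).as_rotvec()
A=G;B=np.array([.47,-.02,.24]);C=np.array([.52,-.31,.22])
for i in range(1,13):
    fr=i/18; Mi=M@R.from_rotvec(fr*rv).as_matrix(); 
    Gp=A+(B-A)*i/10 if i<=10 else B+(C-B)*(i-10)/10
    d=gdelta(Gp,Mi,s);print(d[0].round(0).tolist(),d[1].round(1).tolist())
E
```

```text
12.5333 [0.51854056 0.22825402 0.21413551] 0.33303954380061646 [ 0.6848258   0.00868255 -2.81178003] [-0.09  0.02  1.9   0.88  1.56 -0.44]
[-18.0, -9.0, -21.0] [0.0, -5.5, -3.1]
[-35.0, -18.0, -42.0] [0.1, -10.9, -6.2]
[-52.0, -26.0, -63.0] [0.1, -16.4, -9.3]
[-70.0, -35.0, -86.0] [0.1, -21.8, -12.4]
[-87.0, -42.0, -108.0] [0.2, -27.3, -15.6]
[-103.0, -50.0, -131.0] [0.2, -32.8, -18.7]
[-120.0, -58.0, -154.0] [0.2, -38.2, -21.8]
[-135.0, -65.0, -178.0] [0.2, -43.7, -24.9]
[-151.0, -72.0, -202.0] [0.3, -49.1, -28.0]
[-166.0, -79.0, -227.0] [0.3, -54.6, -31.1]
[-187.0, -77.0, -253.0] [0.3, -60.0, -34.2]
[-208.0, -74.0, -280.0] [0.4, -65.5, -37.3]
```

Call:
play_rows:
  steps:
    - [[-18,-9,-21,0,-5.5,-3.1],[-35,-18,-42,0.1,-10.9,-6.2],[-52,-26,-63,0.1,-16.4,-9.3],[-70,-35,-86,0.1,-21.8,-12.4],[-87,-42,-108,0.2,-27.3,-15.6],[-103,-50,-131,0.2,-32.8,-18.7],[-120,-58,-154,0.2,-38.2,-21.8],[-135,-65,-178,0.2,-43.7,-24.9],[-151,-72,-202,0.3,-49.1,-28],[-166,-79,-227,0.3,-54.6,-31.1],[-187,-77,-253,0.3,-60,-34.2],[-208,-74,-280,0.4,-65.5,-37.3]]

```text
time: 13.53
tool_pos: [0.498, -0.0842, 0.1781]
tool_rot: [0.181, 0.395, 0.9, 0.021]
contact_force: [0.8, 0.3, -2.9]
gripper_width: 0.328
grasp_force: 59.6
```

```bash
python3 - <<'E'
from h import *
import json
ft=np.array(json.load(open("ft.json")));s=manip.state();M=rot(s["tool_rot"]);G=s["tool_pos"]-GB*M[:,2]
print(s["time"],G,s["gripper_width"],s["joint_pos"].round(2))
Rf=upright(ft,(.857,-.516));rv=R.from_matrix(M.T@Rf).as_rotvec();print(np.degrees(rv))
C=np.array([.53,-.319,.18])
for i in range(1,11):
    fr=min(1,i/8); Mi=M@R.from_rotvec(fr*rv).as_matrix(); a=.5-.5*np.cos(np.pi*i/10)
    d=gdelta(G+(C-G)*a,Mi,s);print(d[0].round(0).tolist(),d[1].round(1).tolist())
E
```

```text
13.5333 [ 0.47846553 -0.07815907  0.23131174] 0.32811773232180563 [-0.32 -0.53  2.17  0.01  1.14 -1.06]
[ -0.04495873 -32.91264951 -18.36108553]
[-9.0, -3.0, 2.0] [-0.0, -4.1, -2.3]
[-26.0, -13.0, 8.0] [-0.0, -8.2, -4.6]
[-51.0, -28.0, 17.0] [-0.0, -12.3, -6.9]
[-82.0, -46.0, 29.0] [-0.0, -16.5, -9.2]
[-115.0, -67.0, 42.0] [-0.0, -20.6, -11.5]
[-148.0, -88.0, 54.0] [-0.0, -24.7, -13.8]
[-177.0, -106.0, 65.0] [-0.0, -28.8, -16.1]
[-202.0, -120.0, 73.0] [-0.0, -32.9, -18.4]
[-215.0, -130.0, 80.0] [-0.0, -32.9, -18.4]
[-220.0, -133.0, 82.0] [-0.0, -32.9, -18.4]
```

```bash
python3 - <<'E'
from h import *
import json
D=np.load("top.npz")["D"];print("knob",dep("top",[[369,205],[369,200],[367,190]],D))
ft=np.array(json.load(open("ft.json")));s=manip.state();M=rot(s["tool_rot"]);G=s["tool_pos"]-GB*M[:,2]
Rf=upright(ft,(.857,-.516));rv=R.from_matrix(M.T@Rf).as_rotvec()
B=np.array([.435,-.18,.225]);C=np.array([.53,-.319,.18])
for i in range(1,13):
    fr=min(1,i/8); Mi=M@R.from_rotvec(fr*rv).as_matrix(); a=min(1,i/11); Gp=(1-a)**2*G+2*a*(1-a)*(2*B-.5*G-.5*C)+a*a*C
    d=gdelta(Gp,Mi,s);print(d[0].round(0).tolist(),d[1].round(1).tolist(),Gp.round(3))
E
```

```text
knob [[ 0.51959034 -0.17734319  0.04538738]
 [ 0.53374785 -0.17790476  0.04326984]
 [ 0.56060999 -0.17106761  0.05061449]]
[-5.0, -23.0, -6.0] [-0.0, -4.1, -2.3] [ 0.46  -0.094  0.233]
[-13.0, -44.0, -10.0] [-0.0, -8.2, -4.6] [ 0.447 -0.111  0.233]
[-24.0, -63.0, -11.0] [-0.0, -12.3, -6.9] [ 0.438 -0.129  0.233]
[-38.0, -79.0, -10.0] [-0.0, -16.5, -9.2] [ 0.433 -0.149  0.231]
[-56.0, -93.0, -6.0] [-0.0, -20.6, -11.5] [ 0.433 -0.169  0.227]
[-77.0, -105.0, 1.0] [-0.0, -24.7, -13.8] [ 0.438 -0.191  0.223]
[-101.0, -114.0, 10.0] [-0.0, -28.8, -16.1] [ 0.447 -0.214  0.217]
[-128.0, -121.0, 22.0] [-0.0, -32.9, -18.4] [ 0.461 -0.239  0.209]
[-155.0, -128.0, 39.0] [-0.0, -32.9, -18.4] [ 0.479 -0.264  0.201]
[-186.0, -132.0, 59.0] [-0.0, -32.9, -18.4] [ 0.502 -0.291  0.191]
[-220.0, -133.0, 82.0] [-0.0, -32.9, -18.4] [ 0.53  -0.319  0.18 ]
[-220.0, -133.0, 82.0] [-0.0, -32.9, -18.4] [ 0.53  -0.319  0.18 ]
```

Call:
play_rows:
  steps:
    - [[-5,-23,-6,0,-4.1,-2.3],[-13,-44,-10,0,-8.2,-4.6],[-24,-63,-11,0,-12.3,-6.9],[-38,-79,-10,0,-16.5,-9.2],[-56,-93,-6,0,-20.6,-11.5],[-77,-105,1,0,-24.7,-13.8],[-101,-114,10,0,-28.8,-16.1],[-128,-121,22,0,-32.9,-18.4],[-155,-128,39,0,-32.9,-18.4],[-186,-132,59,0,-32.9,-18.4],[-220,-133,82,0,-32.9,-18.4],[-220,-133,82,0,-32.9,-18.4]]

```text
time: 14.53
tool_pos: [0.5683, -0.3428, 0.1312]
tool_rot: [0.419, 0.243, 0.867, -0.115]
contact_force: [-0.5, 2.4, -5.9]
gripper_width: 0.333
grasp_force: 60.1
```

```bash
python3 - <<'E'
from h import *
import json
ft=np.array(json.load(open("ft.json")));s,a,D=grab("wrist");np.savez("w5.npz",a=a,D=D);M=rot(s["tool_rot"]);G=s["tool_pos"]-GB*M[:,2]
print(s["time"],G,(M@ft).round(3),s["gripper_width"],s["joint_pos"].round(2),s["contact_force"])
X=toolpts(D);W=X@M.T+s["tool_pos"]; 
# gauge axis check: points within 25mm of the axis below the grasp
d=W-G;r=np.hypot(d[...,0],d[...,1])
for z in np.arange(.07,.21,.008):
    k=(abs(W[...,2]-z)<.003)&(r<.03)&(D>0)
    if k.sum()>5: q=W[k]; print(z.round(3),k.sum(),q.mean(0).round(4),((q.max(0)-q.min(0))*1000).round(0),a[k].mean(0).round(0))
# stand rim
k=(abs(W[...,2]-.048)<.003)&(np.hypot(W[...,0]-.53,W[...,1]+.319)<.06);print("rim",k.sum(),cv2.minEnclosingCircle(W[k][:,:2].astype(np.float32)) if k.sum() else 0)
cv2.imwrite("pics/w5.png",a)
for dz in (-.04,-.0665): print(dz,gdelta([.53,-.319,.18+dz],upright(ft,(.857,-.516)),s))
E
```

```text
14.5333 [ 0.530118   -0.31978106  0.16674081] [-0.018  0.018 -1.   ] 0.3327616417518189 [-0.72 -0.27  2.24  0.46  0.32 -2.12] [-0.52585813  2.4167315  -5.91752883]
0.07 182 [ 0.525  -0.3184  0.0701] [6. 8. 6.] [ 99. 104. 108.]
0.078 82 [ 0.5252 -0.3183  0.0764] [6. 7. 3.] [102. 105. 108.]
0.094 1008 [ 0.5182 -0.3105  0.0952] [45. 47.  5.] [121. 124. 123.]
0.102 845 [ 0.5203 -0.3148  0.1018] [28. 38.  6.] [120. 126. 125.]
0.11 771 [ 0.5211 -0.3148  0.1102] [19. 26.  6.] [82. 87. 88.]
0.118 613 [ 0.519  -0.3131  0.119 ] [27. 31.  6.] [45. 48. 99.]
0.126 1367 [ 0.5213 -0.3156  0.1252] [27. 33.  6.] [ 68.  75. 134.]
0.134 928 [ 0.5224 -0.3151  0.134 ] [19. 24.  6.] [75. 80. 82.]
0.142 963 [ 0.5229 -0.3152  0.1421] [19. 24.  6.] [74. 79. 80.]
0.15 1303 [ 0.5263 -0.3172  0.1501] [34. 46.  6.] [71. 75. 75.]
0.158 1962 [ 0.5244 -0.3157  0.1581] [36. 51.  6.] [36. 36. 36.]
0.166 2220 [ 0.5213 -0.3137  0.166 ] [39. 50.  6.] [39. 39. 38.]
0.174 1844 [ 0.5218 -0.3142  0.174 ] [38. 40.  6.] [27. 27. 27.]
0.182 1825 [ 0.5233 -0.3149  0.182 ] [35. 37.  6.] [28. 27. 27.]
0.19 1432 [ 0.5238 -0.315   0.1898] [36. 36.  6.] [21. 21. 20.]
rim 5985 ((0.5295417904853821, -0.31848955154418945), 0.0362287312746048)
-0.04 (array([19.8,  0.5, 16.2]), array([ 0.  , -1.41, -0.43]))
-0.0665 (array([40.6,  0.5, 32.7]), array([ 0.  , -1.41, -0.43]))
```

View pics/w5.png

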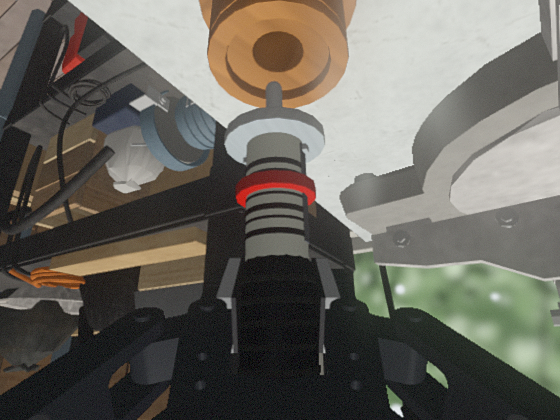

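The picture shows the gauge upright: pin tip at (274,90) over the stand hole at (277,50), ring at (275,188). Lowering it halfway and checking.

Call:
play_rows:
  steps:
    - [[2,0,2,0,-0.7,-0.2],[6,0,5,0,-1.4,-0.4],[12,0,9,0,-1.4,-0.4],[18,0,14,0,-1.4,-0.4],[22,0,18,0,-1.4,-0.4],[22,0,18,0,-1.4,-0.4],[22,0,18,0,-1.4,-0.4]]

```text
time: 15.17
tool_pos: [0.5696, -0.3411, 0.117]
tool_rot: [0.438, 0.235, 0.859, -0.123]
contact_force: [0.3, 0.4, -2.4]
gripper_width: 0.332
grasp_force: 60.1
```

```bash
python3 - <<'E'
from h import *
import json
ft=np.array(json.load(open("ft.json")));s=manip.state();M=rot(s["tool_rot"]);G=s["tool_pos"]-GB*M[:,2]
print(s["time"],G,(M@ft).round(3),s["joint_pos"].round(2),s["contact_force"])
print(gdelta([.5297,-.3188,.1135],upright(ft,(.857,-.516)),s))
E
```

```text
15.1667 [ 0.5300031  -0.31730372  0.15040241] [ 0.016 -0.014 -1.   ] [-0.72 -0.25  2.27  0.66  0.24 -2.33] [ 0.31561969  0.43611851 -2.40929089]
(array([30.8, -1.2, 22. ]), array([0.  , 1.21, 0.23]))
```

The wrist is close to its j5 limit (0.24). I'll turn about the gauge's vertical axis toward +x, which frees the wrist, and then lower.

```bash
python3 - <<'E'
from h import *
import json
ft=np.array(json.load(open("ft.json")));s=manip.state();M=rot(s["tool_rot"])
for i in range(1,13):
    a=-.542+.47*min(i,10)/10; Mi=upright(ft,(np.cos(a),np.sin(a)));d=gdelta([.5297,-.3188,.152],Mi,s);print(d[0].round(1).tolist()+d[1].round(1).tolist())
E
```

```text
[-0.4, 0.7, -0.6, -2.2, 1.2, -1.4]
[-0.3, 2.8, -0.7, -4.3, 1.2, -3.0]
[-0.2, 4.9, -0.9, -6.5, 1.2, -4.6]
[0.0, 7.0, -1.2, -8.6, 1.2, -6.2]
[0.3, 9.1, -1.5, -10.8, 1.1, -7.8]
[0.6, 11.2, -2.0, -13.0, 1.1, -9.4]
[0.9, 13.2, -2.5, -15.2, 1.1, -11.0]
[1.3, 15.3, -3.1, -17.3, 1.1, -12.6]
[1.8, 17.2, -3.8, -19.5, 1.1, -14.2]
[2.3, 19.2, -4.5, -21.6, 1.1, -15.8]
[2.3, 19.2, -4.5, -21.6, 1.1, -15.8]
[2.3, 19.2, -4.5, -21.6, 1.1, -15.8]
```

Call:
play_rows:
  steps:
    - [[-0.4,0.7,-0.6,-2.2,1.2,-1.4],[-0.3,2.8,-0.7,-4.3,1.2,-3],[-0.2,4.9,-0.9,-6.5,1.2,-4.6],[0,7,-1.2,-8.6,1.2,-6.2],[0.3,9.1,-1.5,-10.8,1.1,-7.8],[0.6,11.2,-2,-13,1.1,-9.4],[0.9,13.2,-2.5,-15.2,1.1,-11],[1.3,15.3,-3.1,-17.3,1.1,-12.6],[1.8,17.2,-3.8,-19.5,1.1,-14.2],[2.3,19.2,-4.5,-21.6,1.1,-15.8],[2.3,19.2,-4.5,-21.6,1.1,-15.8]]

```text
time: 16.08
tool_pos: [0.5757, -0.3246, 0.1194]
tool_rot: [0.445, 0.031, 0.895, -0.019]
contact_force: [-0.1, 0.7, -1.5]
gripper_width: 0.333
grasp_force: 60.2
```

```bash
python3 - <<'E'
from h import *
import json
ft=np.array(json.load(open("ft.json")));s=manip.state();M=rot(s["tool_rot"]);G=s["tool_pos"]-GB*M[:,2]
print(s["time"],G,(M@ft).round(3),s["joint_pos"].round(2),s["contact_force"])
print(gdelta([.5297,-.3188,.1145],upright(ft,(np.cos(.072),-np.sin(.072))),s), (M.T@[0,0,-1]).round(3))
E
```

```text
16.0833 [ 0.53034077 -0.32110697  0.15374729] [ 0.    -0.004 -1.   ] [-0.92 -0.16  2.18  1.09  0.74 -3.13] [-0.1278536  0.6743425 -1.5050168]
(array([31.8,  2.7, 23. ]), array([-0.21,  0.02,  0.1 ])) [0.798 0.007 0.603]
```

```bash
python3 - <<'E'
from h import *
import json
ft=np.array(json.load(open("ft.json")));s=manip.state();M=rot(s["tool_rot"])
for i in range(1,12):
    a=-.072-.18*min(i,5)/5; Mi=upright(ft,(np.cos(a),np.sin(a)));z=.153-.0385*min(1,max(0,i-1)/9);d=gdelta([.5297,-.3188,z],Mi,s);print(d[0].round(1).tolist()+d[1].round(1).tolist())
E
```

```text
[1.1, 0.8, -0.2, 1.4, 0.0, 1.3]
[4.6, -0.8, 2.3, 3.1, 0.0, 2.6]
[8.1, -2.4, 4.8, 4.7, 0.0, 3.8]
[11.6, -4.0, 7.2, 6.4, 0.1, 5.1]
[15.2, -5.6, 9.6, 8.0, 0.1, 6.3]
[18.6, -5.5, 12.1, 8.0, 0.1, 6.3]
[22.0, -5.5, 14.7, 8.0, 0.1, 6.3]
[25.5, -5.5, 17.3, 8.0, 0.1, 6.3]
[28.9, -5.4, 19.9, 8.0, 0.1, 6.3]
[32.3, -5.4, 22.5, 8.0, 0.1, 6.3]
[32.3, -5.4, 22.5, 8.0, 0.1, 6.3]
```

Call:
play_rows:
  steps:
    - [[1.1,0.8,-0.2,1.4,0,1.3],[4.6,-0.8,2.3,3.1,0,2.6],[8.1,-2.4,4.8,4.7,0,3.8],[11.6,-4,7.2,6.4,0.1,5.1],[15.2,-5.6,9.6,8,0.1,6.3],[18.6,-5.5,12.1,8,0.1,6.3],[22,-5.5,14.7,8,0.1,6.3],[25.5,-5.5,17.3,8,0.1,6.3],[28.9,-5.4,19.9,8,0.1,6.3],[32.3,-5.4,22.5,8,0.1,6.3],[32.3,-5.4,22.5,8,0.1,6.3]]

```text
time: 17.0
tool_pos: [0.5752, -0.3308, 0.0815]
tool_rot: [0.443, 0.111, 0.888, -0.057]
contact_force: [-1.6, -0.6, 3.7]
gripper_width: 0.334
grasp_force: 59.9
```

```bash
python3 - <<'E'
from h import *
import json
ft=np.array(json.load(open("ft.json")));s=manip.state();M=rot(s["tool_rot"]);G=s["tool_pos"]-GB*M[:,2]
print(s["time"],G,(M@ft).round(3),s["joint_pos"].round(2),s["contact_force"],s["gripper_width"])
print(gdelta([.5297,-.3188,.1145],upright(ft,(np.cos(.25),-np.sin(.25))),s), (M.T@[0,0,-1]).round(3))
E
```

```text
17.0 [ 0.53110876 -0.31943292  0.11576084] [ 0.003  0.    -1.   ] [-0.85 -0.14  2.24  1.18  0.51 -3.09] [-1.55909053 -0.55643978  3.7064595 ] 0.3342534972495466
(array([ 2.1,  0.3, -0.5]), array([-0.08,  0.17, -0.15])) [0.799 0.002 0.601]
```

The foot is seated: the force rose by 6 N. I'll open just past the grip to about 32 mm and slide the fingers down onto the ring to push it home.

Call:
play_rows:
  steps:
    - [[0,0,0,0,0,0],[0,0,0,0,0,0],[0,0,0,0,0,0],[0,0,0,0,0,0],[3,0,-4,0,0,0],[7,0,-1,0,0,0],[11,0,2,0,0,0],[15,0,5,0,0,0],[19,0,8,0,0,0],[23,0,11,0,0,0],[27,0,14,0,0,0],[27,0,14,0,0,0]]
  claw: -0.25

```text
time: 18.0
tool_pos: [0.5697, -0.3249, 0.0567]
tool_rot: [0.434, 0.114, 0.892, -0.054]
contact_force: [-0.6, -1.3, 0.2]
gripper_width: 0.372
grasp_force: 0.8
```

```bash
cat > ring.py <<'E'
from h import *
s,a,D=grab("wrist");M=rot(s["tool_rot"]);G=s["tool_pos"]-GB*M[:,2]
print(s["time"],G,s["joint_pos"].round(2),s["contact_force"],s["gripper_width"])
W=toolpts(D)@M.T+s["tool_pos"];h=cv2.cvtColor(a,cv2.COLOR_BGR2HSV)
red=((h[...,0]<8)|(h[...,0]>172))&(h[...,1]>150)&(h[...,2]>50)&(np.hypot(W[...,0]-.5297,W[...,1]+.3188)<.03)&(W[...,2]>.045)&(W[...,2]<.12)
if red.sum()>5:
    rr=np.hypot(W[...,0]-.5297,W[...,1]+.3188)
    print("red",red.sum(),"z pct",np.percentile(W[red][:,2],[2,10,50,90,98]).round(4),"reading~",((np.percentile(W[red][:,2],95)-.058)*1000).round(1))
k=(D>0)&(abs(W[...,2]-.152)<.004)&(np.hypot(W[...,0]-.53,W[...,1]+.319)<.03)
print("top",k.sum(),W[k].mean(0) if k.any() else 0)
E
python3 ring.py
```

```text
18.0 [ 0.52630639 -0.3136963   0.0919536 ] [-0.85 -0.1   2.25  1.21  0.49 -3.13] [-0.60274341 -1.33763683  0.19555904] 0.3723918596218296
red 1208 z pct [0.066  0.0668 0.0701 0.0716 0.0719] reading~ 13.8
top 0 0
```

```bash
python3 - <<'E'
from h import *
import json
ft=np.array(json.load(open("ft.json")));s=manip.state();M=rot(s["tool_rot"])
c=-np.arctan2(-M[1,2],M[0,2]);print("t now",np.arctan2(M[1,2],M[0,2]))
for i in range(1,13):
    a=-.25-.18*min(i,6)/6;t=np.array([np.cos(a),np.sin(a),0]); Mi=upright(ft,t);z=.092-.014*min(1,max(0,i-6)/6);d=gdelta(np.array([.5300,-.3190,z])-.005*t,Mi,s);print(d[0].round(1).tolist()+d[1].round(1).tolist())
E
```

```text
t now -0.25167302966190286
[-0.9, -5.4, -0.0, 1.3, -1.0, 0.6]
[-0.9, -6.6, -0.1, 2.6, -1.0, 1.7]
[-0.8, -7.9, -0.2, 4.0, -1.0, 2.7]
[-0.8, -9.1, -0.3, 5.4, -1.0, 3.8]
[-0.7, -10.3, -0.4, 6.7, -1.0, 4.8]
[-0.6, -11.5, -0.5, 8.1, -1.0, 5.9]
[1.3, -11.5, 0.9, 8.1, -1.0, 5.9]
[3.1, -11.5, 2.3, 8.1, -1.0, 5.9]
[5.0, -11.5, 3.8, 8.1, -1.0, 5.9]
[6.8, -11.5, 5.2, 8.1, -1.0, 5.9]
[8.6, -11.5, 6.7, 8.1, -1.0, 5.9]
[10.5, -11.5, 8.1, 8.1, -1.0, 5.9]
```

Call:
play_rows:
  steps:
    - [[0,-1,0,1.3,-0.5,0.8],[0,-2.5,0,2.6,-0.5,1.8],[0,-4,0,4,-0.5,2.8],[0,-5,0,5.4,-0.5,3.9],[0,-6.5,0,6.7,-0.5,4.9],[0,-7.5,0,8.1,-0.5,6],[0,-7.5,0,8.1,-0.5,6]]

```text
time: 18.63
tool_pos: [0.568, -0.3314, 0.0571]
tool_rot: [0.431, 0.19, 0.877, -0.095]
contact_force: [-0.2, -1.8, 0.9]
gripper_width: 0.373
grasp_force: 0.6
```

```bash
python3 ring.py; python3 - <<'E'
from h import *
import json
ft=np.array(json.load(open("ft.json")));s=manip.state();M=rot(s["tool_rot"])
print("t now",np.arctan2(M[1,2],M[0,2]),(M@ft).round(3))
a=-.43;t=np.array([np.cos(a),np.sin(a),0])
for z in (.092,.078):print(gdelta(np.array([.53,-.319,z])-.005*t,upright(ft,t),s))
E
```

```text
18.6333 [ 0.52698853 -0.31256611  0.09188489] [-0.77 -0.13  2.28  1.19  0.29 -2.96] [-0.21988721 -1.84075711  0.87858933] 0.3729850589514372
red 1319 z pct [0.0657 0.0665 0.0698 0.0715 0.0719] reading~ 13.7
top 0 0
t now -0.4293911471847761 [-0.008  0.005 -1.   ]
(array([-0.8, -4.5,  0.2]), array([ 0.03, -0.51, -0.05]))
(array([10.3, -4.5,  8.8]), array([ 0.03, -0.51, -0.05]))
```

Call:
play_rows:
  steps:
    - [[-0.4,-2.2,0,0,-0.5,0],[-0.8,-4.5,0,0,-0.5,0],[1.5,-4.5,2,0,-0.5,0],[3.8,-4.5,3.8,0,-0.5,0],[6,-4.5,5.5,0,-0.5,0],[8.2,-4.5,7.2,0,-0.5,0],[10.3,-4.5,8.8,0,-0.5,0],[10.3,-4.5,8.8,0,-0.5,0]]

```text
time: 19.35
tool_pos: [0.5667, -0.3369, 0.0436]
tool_rot: [0.435, 0.191, 0.875, -0.096]
contact_force: [-0.0, -0.3, 1.3]
gripper_width: 0.376
grasp_force: 0.8
```

```bash
python3 ring.py
```

```text
19.35 [ 0.52536126 -0.31784473  0.07794052] [-0.78 -0.09  2.28  1.35  0.28 -3.13] [-0.00274946 -0.29257196  1.3424559 ] 0.37554169589261294
red 1468 z pct [0.0529 0.0536 0.0566 0.0583 0.0585] reading~ 0.4
top 0 0
```

The ring is back at 0, with its top at z = 0.058. Opening, backing out, turning the tool vertical above the gauge and regrasping properly.

Call:
play_rows:
  steps:
    - [[0,0,0,0,0,0],[0,0,0,0,0,0],[0,0,0,0,0,0],[0,0,-8,0,0,0],[0,0,-25,0,0,0],[0,0,-50,0,0,0],[0,0,-80,0,0,0],[0,0,-110,0,0,0],[-25,0,-130,0,0,0],[-55,0,-150,0,0,0],[-85,0,-170,0,0,0],[-110,0,-185,0,0,0]]
  claw: 1

```text
time: 20.4
tool_pos: [0.4927, -0.3025, 0.2464]
tool_rot: [0.436, 0.19, 0.874, -0.097]
contact_force: [-0.2, -0.8, 0.3]
gripper_width: 0.998
grasp_force: 0.0
```

```bash
python3 - <<'E'
from h import *
s=manip.state();print(s["time"],s["tool_pos"],s["joint_pos"].round(2),s["gripper_width"])
print(delta((.53,-.319,.21)))
M=rot(s["tool_rot"]);rv=R.from_matrix(M.T@DOWN).as_rotvec();B=np.array([.53,-.319,.21]);A=s["tool_pos"]
for i in range(1,13):
    fr=min(1,i/11);d=delta(A+(B-A)*fr,M@R.from_rotvec(fr*rv).as_matrix(),s);print(d[0].round(0).tolist()+d[1].round(1).tolist())
E
```

```text
20.4 [ 0.49271091 -0.30254601  0.24644288] [-0.87 -0.73  2.34  0.53  0.72 -2.26] 0.9984902671736423
(array([ 4.6,  0.7, 54.5]), array([-11.59,  52.17, -22.77]))
[0.0, 0.0, 5.0, -1.0, 4.7, -2.1]
[1.0, 0.0, 10.0, -2.1, 9.5, -4.1]
[1.0, 0.0, 15.0, -3.2, 14.2, -6.2]
[2.0, 0.0, 20.0, -4.2, 19.0, -8.3]
[2.0, 0.0, 25.0, -5.3, 23.7, -10.4]
[2.0, 0.0, 30.0, -6.3, 28.4, -12.4]
[3.0, 0.0, 35.0, -7.4, 33.2, -14.5]
[3.0, 0.0, 40.0, -8.4, 37.9, -16.6]
[4.0, 1.0, 45.0, -9.5, 42.7, -18.6]
[4.0, 1.0, 50.0, -10.5, 47.4, -20.7]
[5.0, 1.0, 54.0, -11.6, 52.2, -22.8]
[5.0, 1.0, 54.0, -11.6, 52.2, -22.8]
```

Call:
play_rows:
  steps:
    - [[0,0,5,-1,4.7,-2.1],[1,0,10,-2.1,9.5,-4.1],[1,0,15,-3.2,14.2,-6.2],[2,0,20,-4.2,19,-8.3],[2,0,25,-5.3,23.7,-10.4],[2,0,30,-6.3,28.4,-12.4],[3,0,35,-7.4,33.2,-14.5],[3,0,40,-8.4,37.9,-16.6],[4,1,45,-9.5,42.7,-18.6],[4,1,50,-10.5,47.4,-20.7],[5,1,54,-11.6,52.2,-22.8],[5,1,54,-11.6,52.2,-22.8]]

```text
time: 21.4
tool_pos: [0.5313, -0.3184, 0.204]
tool_rot: [-0.003, -0.002, 1.0, 0.003]
contact_force: [-0.5, 1.4, -0.1]
gripper_width: 1.001
grasp_force: 0.0
```

```bash
python3 - <<'E'
from h import *
s,a,D=grab("wrist");W=toolpts(D)@rot(s["tool_rot"]).T+s["tool_pos"]
print(s["time"],s["tool_pos"],s["joint_pos"].round(2),s["contact_force"])
k=(D>0)&(abs(W[...,2]-.152)<.006)&(np.hypot(W[...,0]-.53,W[...,1]+.319)<.03);c,r=cv2.minEnclosingCircle(W[k][:,:2].astype(np.float32));print(k.sum(),c,r,np.median(W[k][:,2]))
h=cv2.cvtColor(a,cv2.COLOR_BGR2HSV)
red=((h[...,0]<8)|(h[...,0]>172))&(h[...,1]>150)&(h[...,2]>50)&(np.hypot(W[...,0]-.53,W[...,1]+.319)<.03)
print("red z",np.percentile(W[red][:,2],[5,50,95]) if red.any() else 0)
print(delta((c[0],c[1],.071)))
E
```

```text
21.4 [ 0.53132401 -0.31835129  0.20403669] [-0.66  0.04  1.61 -0.    1.5  -2.23] [-0.48929783  1.35442882 -0.11822999]
1329 (0.5292083024978638, -0.3183102011680603) 0.01478445716202259 0.1516893388883177
red z [0.05697498 0.05818555 0.05952164]
(array([  0.7,  -0.9, 133.5]), array([ 0.26, -0.27,  0.11]))
```

Call:
play_rows:
  steps:
    - [[0.5,0,30,0,0,0],[1,0,62,0,0,0],[1,0,92,0,0,0],[1,0,115,0,0,0],[1,0,128,0,0,0],[1,0,133,0,0,0],[1,0,133,0,0,0]]

```text
time: 22.03
tool_pos: [0.5274, -0.3175, 0.0728]
tool_rot: [-0.002, -0.0, 1.0, 0.002]
contact_force: [0.1, 0.5, 0.0]
gripper_width: 0.996
grasp_force: 0.0
```

Call:
play_rows:
  steps:
    - [[0,0,0,0,0,0],[0,0,0,0,0,0],[0,0,0,0,0,0],[0,0,0,0,0,0],[0,0,0,0,0,0],[0,0,0,0,0,0],[0,0,0,0,0,0],[0,0,0,0,0,0],[0,0,0,0,0,0]]
  claw: -1

```text
time: 22.78
tool_pos: [0.5292, -0.3185, 0.0749]
tool_rot: [-0.0, -0.001, 1.0, 0.001]
contact_force: [-0.1, 0.8, 5.2]
gripper_width: 0.336
grasp_force: 59.7
```

```bash
python3 - <<'E'
from h import *
s=manip.state();print(s["time"],s["tool_pos"],s["tool_rot"],s["contact_force"],s["gripper_width"],s["grasp_force"],s["joint_pos"].round(2))
E
```

```text
22.7833 [ 0.52924044 -0.31845186  0.07493589] [-3.69222863e-04 -6.19544890e-04  9.99999501e-01  6.91766865e-04] [-0.08075619  0.76852366  5.18953796] 0.33616517774927795 59.74475977476686 [-0.66  0.14  1.73  0.    1.27 -2.23]
```

Call:
play_rows:
  steps:
    - [[0,0,-5,0,0,0],[0,0,-18,0,0,0],[0,0,-38,0,0,0],[0,0,-60,0,0,0],[5,0,-80,0,0,0],[18,2,-93,0,0,0],[36,10,-99,0,0,0],[54,25,-100,0,0,0],[68,48,-100,0,0,0],[76,78,-100,0,0,0],[80,110,-100,0,0,0],[80,145,-100,0,0,0]]

```text
time: 23.78
tool_pos: [0.447, -0.1724, 0.1739]
tool_rot: [-0.002, 0.001, 1.0, 0.001]
contact_force: [1.7, 0.1, -2.1]
gripper_width: 0.335
grasp_force: 59.6
```

Call:
play_rows:
  steps:
    - [[0,37,0,0,0,0],[0,74,0,0,0,0],[0,112,0,0,0,0],[0,150,0,0,0,0],[0,188,0,0,0,0],[-2,226,0,0,0,0],[-5,264,0,0,0,0],[-10,300,0,0,0,0],[-16,335,0,0,0,0],[-22,365,0,0,0,0],[-28,385,0,0,0,0],[-30,392,0,0,0,0]]

```text
time: 24.78
tool_pos: [0.4777, 0.2213, 0.175]
tool_rot: [-0.002, -0.002, 1.0, 0.002]
contact_force: [-0.2, -0.6, -2.8]
gripper_width: 0.335
grasp_force: 59.8
```

```bash
python3 - <<'E'
from h import *
s,a,D=grab("wrist");W=toolpts(D)@rot(s["tool_rot"]).T+s["tool_pos"]
print(s["time"],s["tool_pos"],s["tool_rot"],s["contact_force"],s["gripper_width"])
h=cv2.cvtColor(a,cv2.COLOR_BGR2HSV);m=cv2.inRange(h,(5,150,100),(20,255,255))
n,l,st,c=cv2.connectedComponentsWithStats(m)
for i in range(1,n):
    if st[i,4]>60: q=W[l==i]; print(c[i].round(1),st[i],q.mean(0).round(4),((q.max(0)-q.min(0))*1000).round(0),plane("wrist",[c[i]],.057,s).round(4))
k=(D>0)&(W[...,2]>.05)&(W[...,2]<.064)&(np.hypot(W[...,0]-.499,W[...,1]-.3)<.055);q=W[k]
print("rubber",k.sum(),np.percentile(q[:,2],[5,50,95]),cv2.minEnclosingCircle(q[:,:2].astype(np.float32)))
E
```

```text
24.7833 [0.47769186 0.22126816 0.17497794] [-0.0016831  -0.00215345  0.99999502  0.00157694] [-0.2285654  -0.57981217 -2.81073229] 0.3348776321797333
[500.1  29.8] [495   0   9  63 136] [ 0.154   0.9079 -0.8213] [ 340.  712. 1191.] [[0.3443 0.3933 0.057 ]]
[367.8 219.4] [351 204  34  32 810] [0.4982 0.3013 0.0571] [105.  96. 305.] [[0.4982 0.3013 0.057 ]]
rubber 7474 [0.05540064 0.05675061 0.05789204] ((0.498469740152359, 0.30133435130119324), 0.044244855642318726)
```

Call:
play_rows:
  steps:
    - [[-4,20,0,0,0,0],[-10,42,0,0,0,0],[-16,62,0,0,0,0],[-20,75,5,0,0,0],[-21,80,15,0,0,0],[-21,80,27,0,0,0],[-21,80,38,0,0,0],[-21,80,45,0,0,0],[-21,80,48,0,0,0],[-21,80,48,0,0,0],[-21,80,48,0,0,0]]

```text
time: 25.75
tool_pos: [0.4988, 0.2984, 0.1272]
tool_rot: [-0.001, -0.0, 1.0, 0.001]
contact_force: [0.5, 0.4, -2.4]
gripper_width: 0.334
grasp_force: 60.1
```

```bash
python3 - <<'E'
from h import *
s=manip.state();print(s["time"],s["tool_pos"],s["tool_rot"],s["contact_force"],delta((.4983,.3013,.1217)))
E
```

```text
25.75 [0.49880165 0.2983557  0.12715615] [-1.33161768e-03 -2.46503977e-04  9.99998301e-01  1.25095470e-03] [ 0.51297663  0.35816958 -2.3534748 ] (array([0.5, 2.9, 5.5]), array([ 0.14, -0.15,  0.03]))
```

Call:
play_rows:
  steps:
    - [[0.3,1.3,0.5,0.1,-0.1,0],[0.5,2.5,1.5,0.1,-0.1,0],[0.5,2.5,3,0.1,-0.1,0],[0.5,2.5,4.5,0.1,-0.1,0],[0.5,2.5,6,0.1,-0.1,0],[0.5,2.5,7.5,0.1,-0.1,0],[0.5,2.5,9,0.1,-0.1,0],[0.5,2.5,10.5,0.1,-0.1,0],[0.5,2.5,12,0.1,-0.1,0],[0.5,2.5,13.5,0.1,-0.1,0],[0.5,2.5,15,0.1,-0.1,0],[0.5,2.5,16.5,0.1,-0.1,0]]

```text
time: 26.75
tool_pos: [0.4986, 0.3015, 0.1112]
tool_rot: [0.0, -0.001, 1.0, 0.001]
contact_force: [0.1, -0.6, 2.4]
gripper_width: 0.328
grasp_force: 60.6
```

Call:
play_rows:
  steps:
    - [[0,0,1.2,0,0,0],[0,0,2.4,0,0,0],[0,0,3.6,0,0,0],[0,0,4.8,0,0,0],[0,0,6,0,0,0],[0,0,7.2,0,0,0],[0,0,8.4,0,0,0],[0,0,9.6,0,0,0],[0,0,10.8,0,0,0],[0,0,12,0,0,0],[0,0,13,0,0,0],[0,0,13,0,0,0]]

```text
time: 27.75
tool_pos: [0.4983, 0.3015, 0.0974]
tool_rot: [-0.0, -0.001, 1.0, 0.0]
contact_force: [0.1, -0.6, 4.1]
gripper_width: 0.334
grasp_force: 60.7
```

Call:
play_rows:
  steps:
    - [[0,0,0.6,0,0,0],[0,0,1.2,0,0,0],[0,0,1.8,0,0,0],[0,0,2.4,0,0,0],[0,0,3,0,0,0],[0,0,3.6,0,0,0],[0,0,4.2,0,0,0],[0,0,4.8,0,0,0],[0,0,5,0,0,0],[0,0,5,0,0,0]]

```text
time: 28.58
tool_pos: [0.4983, 0.3014, 0.0926]
tool_rot: [-0.0, -0.001, 1.0, 0.0]
contact_force: [1.1, -0.4, 4.6]
gripper_width: 0.336
grasp_force: 60.8
```

Call:
play_rows:
  steps:
    - [[0,0,0.3,0,0,0],[0,0,0.6,0,0,0],[0,0,0.9,0,0,0],[0,0,1.2,0,0,0],[0,0,1.2,0,0,0]]

```text
time: 29.0
tool_pos: [0.4983, 0.3014, 0.0914]
tool_rot: [-0.0, -0.001, 1.0, 0.0]
contact_force: [0.2, 0.6, 4.2]
gripper_width: 0.337
grasp_force: 60.8
```

```bash
python3 - <<'E'
from h import *
s=manip.state();print(s["time"],s["tool_pos"],s["contact_force"],s["ft_torque"])
E
```

```text
29.0 [0.49827372 0.30143383 0.09144181] [0.21688664 0.57148874 4.22793024] [ 0.08206151 -0.08856801 -0.03245677]
```

Call:
play_rows:
  steps:
    - [[0,0,0.3,0,0,0],[0,0,0.6,0,0,0],[0,0,0.9,0,0,0],[0,0,1.2,0,0,0],[0,0,1.2,0,0,0]]

```text
time: 29.42
tool_pos: [0.4983, 0.3014, 0.0903]
tool_rot: [-0.0, -0.001, 1.0, 0.0]
contact_force: [0.9, -0.1, 4.7]
gripper_width: 0.335
grasp_force: 60.8
```

Call:
play_rows:
  steps:
    - [[0,0,0.3,0,0,0],[0,0,0.6,0,0,0],[0,0,0.9,0,0,0],[0,0,1.2,0,0,0],[0,0,1.2,0,0,0]]

```text
time: 29.83
tool_pos: [0.4985, 0.3015, 0.0898]
tool_rot: [-0.0, -0.001, 1.0, 0.0]
contact_force: [-1.3, 0.9, 7.7]
gripper_width: 0.334
grasp_force: 61.1
```

Call:
play_rows:
  steps:
    - [[0,0,0.3,0,0,0],[0,0,0.6,0,0,0],[0,0,0.9,0,0,0],[0,0,1.2,0,0,0],[0,0,1.2,0,0,0],[0,0,1.2,0,0,0]]

```text
time: 30.33
tool_pos: [0.4987, 0.3015, 0.0894]
tool_rot: [-0.0, -0.001, 1.0, 0.0]
contact_force: [-0.7, 0.3, 9.7]
gripper_width: 0.331
grasp_force: 61.4
```

```bash
python3 - <<'E'
from h import *
s=manip.state();print(s["time"],s["tool_pos"],s["contact_force"],s["ft_torque"],s["tool_rot"])
E
```

```text
30.3333 [0.4986952  0.30151454 0.08935094] [-0.67139294  0.33944193  9.74399832] [-0.15157229  0.3462381   0.01115572] [-1.71965393e-05 -6.13138093e-04  9.99999708e-01  4.56388506e-04]
```

Call:
play_rows:
  steps:
    - [[0,0,0.3,0,0,0],[0,0,0.6,0,0,0],[0,0,0.9,0,0,0],[0,0,1.3,0,0,0],[0,0,1.3,0,0,0]]

```text
time: 30.75
tool_pos: [0.4989, 0.3016, 0.0888]
tool_rot: [0.0, -0.001, 1.0, 0.0]
contact_force: [-2.1, -1.7, 13.1]
gripper_width: 0.333
grasp_force: 61.7
```

Call:
play_rows:
  steps:
    - [[0,0,0,0,0,0],[0,0,0,0,0,0],[0,0,0,0,0,0],[0,0,0,0,0,0],[0,0,0,0,0,0],[0,0,0,0,0,0]]

```text
time: 31.25
tool_pos: [0.4989, 0.3015, 0.0888]
tool_rot: [0.0, -0.001, 1.0, 0.0]
contact_force: [-1.4, -1.4, 12.8]
gripper_width: 0.333
grasp_force: 61.7
```

About 15.4 N in all. Holding, then lifting.

Call:
play_rows:
  steps:
    - [[0,0,0,0,0,0],[0,0,0,0,0,0],[0,0,0,0,0,0],[0,0,0,0,0,0],[0,0,0,0,0,0],[0,0,0,0,0,0],[0,0,0,0,0,0],[0,0,0,0,0,0],[0,0,0,0,0,0],[0,0,0,0,0,0]]

```text
time: 32.08
tool_pos: [0.4989, 0.3016, 0.0889]
tool_rot: [0.0, -0.001, 1.0, 0.0]
contact_force: [-1.9, -0.8, 13.1]
gripper_width: 0.334
grasp_force: 61.7
```

Call:
play_rows:
  steps:
    - [[0,0,-2,0,0,0],[0,0,-6,0,0,0],[0,0,-12,0,0,0],[0,0,-20,0,0,0],[0,0,-30,0,0,0],[0,0,-42,0,0,0],[0,0,-56,0,0,0],[0,0,-72,0,0,0],[5,-8,-86,0,0,0],[15,-25,-92,0,0,0],[27,-50,-92,0,0,0],[38,-80,-92,0,0,0]]

```text
time: 33.08
tool_pos: [0.4595, 0.2211, 0.1794]
tool_rot: [-0.001, -0.002, 1.0, 0.0]
contact_force: [0.1, 0.3, -2.5]
gripper_width: 0.335
grasp_force: 60.1
```

Call:
play_rows:
  steps:
    - [[8,-36,0,0,0,0],[13,-73,0,0,0,0],[14,-110,0,0,0,0],[14,-148,0,0,0,0],[14,-186,0,0,0,0],[14,-224,0,0,0,0],[14,-262,0,0,0,0],[14,-300,0,0,0,0],[12,-338,0,0,0,0],[6,-376,0,0,0,0],[-4,-412,0,0,0,0],[-16,-447,0,0,0,0]]

```text
time: 34.08
tool_pos: [0.4759, -0.2275, 0.1783]
tool_rot: [-0.001, 0.0, 1.0, 0.001]
contact_force: [0.6, 0.5, -1.7]
gripper_width: 0.336
grasp_force: 60.1
```

```bash
python3 - <<'E'
from h import *
s=manip.state();print(s["time"],s["tool_pos"],s["tool_rot"],s["contact_force"],s["gripper_width"])
print(delta((.5294,-.3188,.18),DOWN,s),delta((.5294,-.3188,.0765),DOWN,s))
E
```

```text
34.0833 [ 0.47586256 -0.2275456   0.17825822] [-1.10011148e-03  5.45931263e-05  9.99999137e-01  7.16711809e-04] [ 0.56844075  0.53476342 -1.70176171] 0.3359060405127176
(array([-53.5, -91.2,  -2. ]), array([ 0.08, -0.13, -0.01])) (array([-53.8, -91.4, 101.5]), array([ 0.08, -0.13, -0.01]))
```

Call:
play_rows:
  steps:
    - [[-12,-25,0,0,0,0],[-26,-50,0,0,0,0],[-40,-72,0,0,0,0],[-50,-86,0,0,0,0],[-53.5,-91,0,0,0,0],[-53.5,-91,0,0,0,0],[-53.5,-91,10,0,0,0],[-53.5,-91,25,0,0,0],[-53.5,-91,40,0,0,0],[-53.5,-91,45,0,0,0],[-53.5,-91,45,0,0,0]]

```text
time: 35.0
tool_pos: [0.5286, -0.3144, 0.1302]
tool_rot: [-0.003, -0.001, 1.0, 0.002]
contact_force: [-0.5, 0.8, -2.2]
gripper_width: 0.338
grasp_force: 60.1
```

```bash
python3 - <<'E'
from h import *
s=manip.state();print(s["time"],s["tool_pos"],s["contact_force"],s["gripper_width"])
print(delta((.5294,-.3188,.0765),DOWN,s))
E
```

```text
35.0 [ 0.52862333 -0.31439542  0.13024017] [-0.52328592  0.75051266 -2.21704001] 0.3378646050477751
(array([-1. , -4.6, 53.7]), array([ 0.24, -0.29,  0.12]))
```

Call:
play_rows:
  steps:
    - [[-0.5,-2,0,0.1,-0.1,0],[-0.7,-4,0,0.2,-0.2,0],[-0.7,-4,4,0.2,-0.2,0],[-0.7,-4,10,0.2,-0.2,0],[-0.7,-4,17,0.2,-0.2,0],[-0.7,-4,24,0.2,-0.2,0],[-0.7,-4,30,0.2,-0.2,0],[-0.7,-4,35,0.2,-0.2,0],[-0.7,-4,38,0.2,-0.2,0],[-0.7,-4,38,0.2,-0.2,0]]

```text
time: 35.83
tool_pos: [0.5305, -0.3201, 0.0936]
tool_rot: [0.0, -0.001, 1.0, -0.001]
contact_force: [-0.6, -0.1, -3.2]
gripper_width: 0.336
grasp_force: 60.1
```

```bash
python3 - <<'E'
from h import *
s=manip.state();print(s["time"],s["tool_pos"],s["contact_force"],s["gripper_width"])
print(delta((.5294,-.3188,.0765),DOWN,s))
E
```

```text
35.8333 [ 0.53054657 -0.3200727   0.09361226] [-0.64452566 -0.12347651 -3.17585764] 0.33606506729701346
(array([ 1.2,  1.3, 17.1]), array([-0.07,  0.06,  0.06]))
```

Call:
play_rows:
  steps:
    - [[0.5,0.5,2,0,0,0],[1,1,5,0,0,0],[1,1,8,0,0,0],[1,1,11,0,0,0],[1,1,14,0,0,0],[1,1,16,0,0,0],[1,1,17.5,0,0,0],[1,1,17.5,0,0,0]]

```text
time: 36.5
tool_pos: [0.5299, -0.3194, 0.077]
tool_rot: [0.001, -0.001, 1.0, -0.001]
contact_force: [0.2, 0.4, -3.0]
gripper_width: 0.334
grasp_force: 60.1
```

Call:
play_rows:
  steps:
    - [[0,0,0.6,0,0,0],[0,0,1.2,0,0,0],[0,0,1.8,0,0,0],[0,0,2.4,0,0,0],[0,0,2.4,0,0,0]]

```text
time: 36.92
tool_pos: [0.5302, -0.3197, 0.0751]
tool_rot: [0.001, -0.001, 1.0, -0.001]
contact_force: [0.4, -0.1, -2.1]
gripper_width: 0.332
grasp_force: 60.2
```

Call:
play_rows:
  steps:
    - [[0,0,0.5,0,0,0],[0,0,1,0,0,0],[0,0,1.5,0,0,0],[0,0,1.5,0,0,0]]

```text
time: 37.25
tool_pos: [0.5306, -0.3198, 0.075]
tool_rot: [0.002, -0.001, 1.0, -0.002]
contact_force: [-1.9, 1.7, 5.7]
gripper_width: 0.337
grasp_force: 60.9
```

Call:
play_rows:
  steps:
    - [[0,0,0,0,0,0],[0,0,0,0,0,0],[0,0,0,0,0,0],[0,0,0,0,0,0],[0,0,-10,0,0,0],[0,0,-35,0,0,0],[0,0,-70,0,0,0],[20,5,-100,0,0,0],[50,15,-115,0,0,0],[80,30,-115,0,0,0],[100,40,-115,0,0,0],[100,40,-115,0,0,0]]
  claw: 1

```text
time: 38.25
tool_pos: [0.4275, -0.2782, 0.1892]
tool_rot: [0.001, -0.0, 1.0, -0.002]
contact_force: [0.3, -0.9, -1.3]
gripper_width: 1.0
grasp_force: 0.0
```

```bash
cat > ring2.py <<'E'
from h import *
s,a,D=grab("wrist");W=toolpts(D)@rot(s["tool_rot"]).T+s["tool_pos"];np.savez("w6.npz",a=a,D=D,tp=s["tool_pos"],tr=s["tool_rot"])
print(s["time"],s["tool_pos"],s["joint_pos"].round(2))
k=(D>0)&(abs(W[...,2]-.152)<.004)&(np.hypot(W[...,0]-.53,W[...,1]+.319)<.03);c,r=cv2.minEnclosingCircle(W[k][:,:2].astype(np.float32));print("top",k.sum(),c,r,np.median(W[k][:,2]))
h=cv2.cvtColor(a,cv2.COLOR_BGR2HSV);rr=np.hypot(W[...,0]-c[0],W[...,1]-c[1])
red=((h[...,0]<8)|(h[...,0]>172))&(h[...,1]>130)&(h[...,2]>50)&(rr<.03)&(W[...,2]>.045)&(W[...,2]<.12)
print("red",red.sum(),np.percentile(W[red][:,2],[1,5,25,50,75,95,99]).round(4),"r",np.percentile(rr[red],[5,50,95]).round(4))
rim=(D>0)&(rr>.029)&(rr<.034)&(W[...,2]>.04)&(W[...,2]<.055);print("rim z (.048)",np.median(W[rim][:,2]))
ft=(D>0)&(rr>.0185)&(rr<.0215)&(W[...,2]>.035)&(W[...,2]<.055);print("foot top (.046)",ft.sum(),np.median(W[ft][:,2]))
# top face of the ring
tf=red&(rr<.0165);print("ring top face",tf.sum(),np.median(W[tf][:,2]) if tf.any() else 0)
v,u=np.where(red);print("px",u.mean(),v.min(),v.max())
E
python3 ring2.py
```

```text
38.25 [ 0.42752772 -0.27815365  0.18918096] [-0.72 -0.23  1.89 -0.    1.48 -2.29]
top 919 (0.5298769474029541, -0.31899723410606384) 0.01423802599310875 0.15180708668874504
red 282 [0.0465 0.0658 0.0678 0.0683 0.0689 0.0699 0.0754] r [0.0123 0.0149 0.0171]
rim z (.048) 0.04824130641841798
foot top (.046) 295 0.04600903189433103
ring top face 252 0.06839179662389104
px 235.58156028368793 283 311
```

Call:
play_rows:
  steps:
    - [[10,-20,10,0,0,0],[20,-35,25,0,0,0],[25,-40,35,0,0,0],[25,-40,35,0,0,0]]
  claw: 1

```text
time: 38.63
tool_pos: [0.4036, -0.3194, 0.1505]
tool_rot: [-0.0, 0.0, 1.0, 0.0]
contact_force: [-1.1, 0.0, -0.7]
gripper_width: 1.003
grasp_force: 0.0
```

```bash
python3 ring2.py; python3 - <<'E'
from h import *
w=np.load("w6.npz");cv2.imwrite("pics/w6.png",cv2.resize(w["a"][200:330,210:350],(700,650))[:600])
E
```

```text
38.6333 [ 0.40358504 -0.31941245  0.15054961] [-0.81 -0.18  1.91  0.    1.41 -2.38]
top 0 (0.0, 0.0) 0.0 nan
  return _methods._mean(a, axis=axis, dtype=dtype,
  ret = ret.dtype.type(ret / rcount)
Traceback (most recent call last):
  File "ring2.py", line 7, in <module>
    print("red",red.sum(),np.percentile(W[red][:,2],[1,5,25,50,75,95,99]).round(4),"r",np.percentile(rr[red],[5,50,95]).round(4))
                          ~~~~~~~~~~~~~^^^^^^^^^^^^^^^^^^^^^^^^^^^^^^^^^^
IndexError: index -1 is out of bounds for axis 0 with size 0
```

View pics/w6.png

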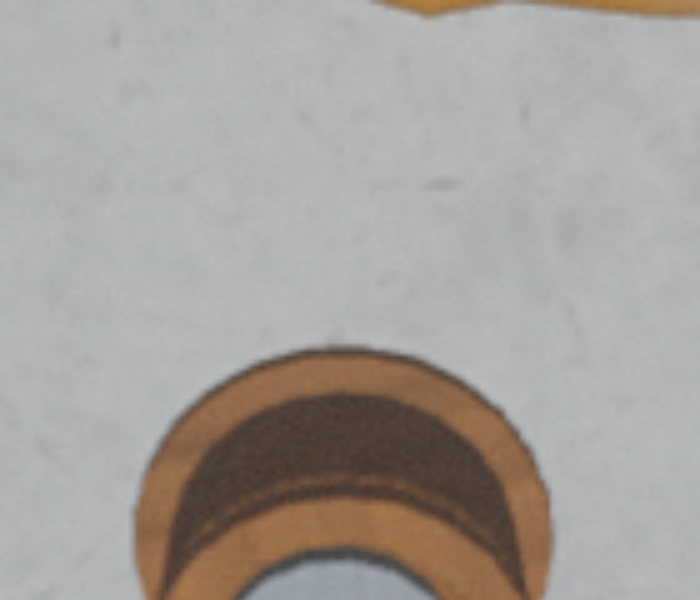

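The picture shows only the stand rim and foot edge at (340,560); the ring is out of view. The earlier view gave the ring's top face at z = 0.0684, with rim, foot and grip-top heights checking to 0.25 mm, so the reading is about 10.3 mm. I'll take one more numeric look on the way to the scale.

Call:
play_rows:
  steps:
    - [[-8,5,-25,0,0,0],[-20,15,-55,0,0,0],[-30,30,-80,0,0,0],[-35,45,-90,0,0,0],[-40,55,-90,0,0,0],[-40,55,-90,0,0,0]]

```text
time: 39.18
tool_pos: [0.4464, -0.2626, 0.2444]
tool_rot: [0.002, -0.002, 1.0, -0.002]
contact_force: [-0.5, -0.1, 0.0]
gripper_width: 0.998
grasp_force: 0.0
```

```bash
python3 ring2.py
```

```text
39.1833 [ 0.44635206 -0.26257929  0.24442952] [-0.68 -0.24  1.8   0.    1.57 -2.25]
top 638 (0.5306336879730225, -0.31903955340385437) 0.01397077739238739 0.15176187849475636
red 213 [0.0651 0.066  0.0677 0.0684 0.0689 0.07   0.0799] r [0.0128 0.0151 0.0168]
rim z (.048) 0.048287000233781824
foot top (.046) 190 0.04629710234362518
ring top face 192 0.06834909564350654
px 227.00469483568074 243 269
```

Call:
play_rows:
  steps:
    - [[5,36,0,0,0,0],[10,73,0,0,0,0],[15,110,0,0,0,0],[15,148,0,0,0,0],[15,186,0,0,0,0],[15,224,0,0,0,0],[15,255,0,0,0,0],[15,275,0,0,0,0],[15,285,0,0,0,0],[15,285,0,0,0,0]]

```text
time: 40.07
tool_pos: [0.4287, 0.0218, 0.241]
tool_rot: [0.0, -0.002, 1.0, -0.001]
contact_force: [0.8, -0.7, 0.2]
gripper_width: 1.002
grasp_force: 0.0
```

```bash
cat > mark.py <<'E'
from h import *
s,a,D=grab("wrist");W=toolpts(D)@rot(s["tool_rot"]).T+s["tool_pos"];np.savez("w7.npz",a=a,D=D,tp=s["tool_pos"],tr=s["tool_rot"])
print(s["time"],s["tool_pos"],s["joint_pos"].round(2))
h=cv2.cvtColor(a,cv2.COLOR_BGR2HSV)
y=(cv2.inRange(h,(20,130,80),(34,255,255))>0)&(W[...,2]>.048)&(W[...,2]<.06)&(abs(W[...,0]-.45)<.06)&(D>0)&(abs(W[...,1])<.15)
q=W[y];print("marker top",y.sum(),q.mean(0).round(4) if y.any() else 0)
if y.any(): print(cv2.minAreaRect((q[:,:2]*1000).astype(np.float32)))
tr=(D>0)&(W[...,2]>.010)&(W[...,2]<.018)&(abs(W[...,0]-.45)<.06)&(abs(W[...,1]+.02)<.13)
if tr.any(): print("track",tr.sum(),cv2.minAreaRect((W[tr][:,:2]*1000).astype(np.float32)),W[tr].mean(0))
wh=(D>0)&(h[...,1]<60)&(h[...,2]>150)&(W[...,0]>.36)&(W[...,0]<.45)&(abs(W[...,1]+.02)<.13)&(W[...,2]>.003)&(W[...,2]<.02)
if wh.any(): print("plate",wh.sum(),cv2.minAreaRect((W[wh][:,:2]*1000).astype(np.float32)),np.median(W[wh][:,2]))
rd=((h[...,0]<8)|(h[...,0]>172))&(h[...,1]>130)&(h[...,2]>60)&(D>0)&(W[...,0]<.45)&(W[...,0]>.36)&(abs(W[...,1]+.02)<.13)
if rd.any(): print("pointer",rd.sum(),W[rd].mean(0))
E
python3 mark.py
```

```text
40.0667 [0.42874763 0.02176603 0.24095091] [-0.12 -0.46  1.98 -0.    1.62 -1.7 ]
marker top 430 [0.4427 0.0651 0.0542]
((443.22015380859375, 65.38481903076172), (26.27324104309082, 19.369657516479492), 7.505399227142334)
track 7508 ((437.8607177734375, 7.4875335693359375), (66.36033630371094, 170.18939208984375), 6.888307571411133) [0.43599178 0.00388283 0.01419321]
plate 3910 ((419.688232421875, 6.611274719238281), (60.37720489501953, 171.3411102294922), 0.10350735485553741) 0.014213964371786736
pointer 11 [0.42035341 0.06319288 0.01891083]
```

The two looks agree: the ring reads about 10.3 mm, so the marker target is 41 mm. The track centre is (0.438,0.0075) at a yaw of 6.9°, and the marker is at +57 mm, i.e. 117 mm on its scale. I'll check that against the scale lines and compute the grasp.

```bash
cat > lines.py <<'E'
from h import *
w=np.load("w7.npz");a=w["a"];W=toolpts(w["D"])@rot(w["tr"]).T+w["tp"]
th=np.radians(6.89);u=np.array([-np.sin(th),np.cos(th)]);v=np.array([np.cos(th),np.sin(th)]);c=np.array([.4379,.0075])
# sample plate 5 mm from robot-side edge via projection
import sys
off=-.033
for o in (.006,.010):
    L=np.arange(-.084,.0845,.0005);P=np.array([np.r_[c+l*u+(off+o)*v,.014] for l in L])
    st={"tool_rot":w["tr"],"tool_pos":w["tp"]};uv=proj("wrist",P,st).astype(np.float32)
    g=cv2.remap(cv2.cvtColor(a,cv2.COLOR_BGR2GRAY),uv[:,:1],uv[:,1:],cv2.INTER_LINEAR)[:,0].astype(float)
    b=cv2.GaussianBlur(g[:,None],(1,61),0)[:,0] if 0 else np.median(g)
    dk=g<b-35; i=0
    out=[]
    while i<len(L):
        if dk[i]:
            j=i
            while j<len(L) and dk[j]: j+=1
            ww=b-g[i:j];out.append(((L[i:j]*ww).sum()/ww.sum()*1000).round(1)); i=j
        else: i+=1
    print(o,out)
E
python3 lines.py; python3 - <<'E'
from h import *
s=manip.state();th=np.radians(6.89);M=R.from_euler("z",th).as_matrix()@DOWN
for z in (.05,-.015): print(delta((.4432,.0654,z),M,s))
E
```

```text
0.006 [np.float64(-59.5), np.float64(-19.7), np.float64(20.5), np.float64(60.5)]
0.01 [np.float64(-59.7), np.float64(-19.6), np.float64(20.3), np.float64(60.5)]
(array([-14.2,  45.3, 191.1]), array([-0.18,  0.02, -6.76]))
(array([-14.2,  45.5, 256.1]), array([-0.18,  0.02, -6.76]))
```

Call:
play_rows:
  steps:
    - [[-5,15,10,0,0,-2.5],[-10,32,35,0,0,-5],[-14,45,70,0,0,-6.8],[-14,45,105,0,0,-6.8],[-14,45,140,0,0,-6.8],[-14,45,170,0,0,-6.8],[-14,45,185,0,0,-6.8],[-14,45,185,0,0,-6.8],[-14,45,185,0,0,-6.8]]

```text
time: 40.87
tool_pos: [0.4432, 0.0639, 0.0564]
tool_rot: [-0.0, -0.059, 0.998, -0.001]
contact_force: [1.4, 0.0, 0.5]
gripper_width: 1.002
grasp_force: 0.0
```

```bash
python3 - <<'E'
from h import *
s=manip.state();th=np.radians(6.89);M=R.from_euler("z",th).as_matrix()@DOWN
print(s["time"],s["tool_pos"],delta((.4432,.0654,-.015),M,s))
E
```

```text
40.8667 [0.44315197 0.06389967 0.05635263] (array([-0.3,  1.7, 71.3]), array([-0.17, -0.03, -0.14]))
```

Call:
play_rows:
  steps:
    - [[0,1,20,0,0,0],[0,1.5,40,0,0,0],[0,1.5,56,0,0,0],[0,1.5,66,0,0,0],[0,1.5,71,0,0,0],[0,1.5,71,0,0,0]]

```text
time: 41.37
tool_pos: [0.4442, 0.0662, -0.0134]
tool_rot: [0.001, -0.06, 0.998, -0.001]
contact_force: [-0.4, -0.2, -0.6]
gripper_width: 1.002
grasp_force: 0.0
```

Call:
play_rows:
  steps:
    - [[0,0,0,0,0,0],[0,0,0,0,0,0],[0,0,0,0,0,0],[0,0,0,0,0,0],[0,0,0,0,0,0],[0,0,0,0,0,0],[0,0,0,0,0,0],[0,0,0,0,0,0],[0,0,0,0,0,0],[0,0,0,0,0,0],[0,0,0,0,0,0]]
  claw: -1

```text
time: 42.28
tool_pos: [0.4442, 0.0665, -0.0131]
tool_rot: [0.001, -0.06, 0.998, -0.001]
contact_force: [-2.0, -0.7, 5.0]
gripper_width: 0.226
grasp_force: 59.0
```

```bash
python3 - <<'E'
from h import *
s=manip.state();th=np.radians(6.89);u=np.array([-np.sin(th),np.cos(th)]);c=np.array([.4379,.0075])
print(s["time"],s["tool_pos"],s["contact_force"],s["gripper_width"],"track y",(s["tool_pos"][:2]-c)@u,delta(s["tool_pos"],R.from_euler("z",th).as_matrix()@DOWN))
E
```

```text
42.2833 [ 0.44417037  0.06654214 -0.01306342] [-1.97327239 -0.65577014  5.01056902] 0.22632113008392737 track y 0.0578635419886505 (array([0., 0., 0.]), array([-0.17,  0.15, -0.02]))
```

Call:
play_rows:
  steps:
    - [[0,-3,0,0,0,0],[0,-9,0,0,0,0],[0,-18,0,0,0,0],[0,-28,0,0,0,0],[0,-39,0,0,0,0],[0,-50,0,0,0,0],[0,-60,0,0,0,0],[0,-69,0,0,0,0],[0,-75,0,0,0,0],[0,-76.5,0,0,0,0],[0,-76.5,0,0,0,0],[0,-76.5,0,0,0,0]]

```text
time: 43.28
tool_pos: [0.4534, -0.0102, -0.013]
tool_rot: [0.002, -0.06, 0.998, -0.002]
contact_force: [-0.9, -1.5, 4.6]
gripper_width: 0.227
grasp_force: 59.1
```

```bash
python3 - <<'E'
from h import *
s=manip.state();th=np.radians(6.89);u=np.array([-np.sin(th),np.cos(th)]);c=np.array([.4379,.0075])
print(s["time"],s["tool_pos"],s["contact_force"],s["gripper_width"],"track y",(s["tool_pos"][:2]-c)@u,delta(s["tool_pos"],R.from_euler("z",th).as_matrix()@DOWN))
E
```

```text
43.2833 [ 0.4534044  -0.01023935 -0.01303896] [-0.85760623 -1.50448196  4.59658125] 0.22726565005807767 track y -0.019471200262777835 (array([0., 0., 0.]), array([-0.25,  0.16, -0.04]))
```

Now release, rise and measure the marker against the lines.

Call:
play_rows:
  steps:
    - [[0,0,0,0,0,0],[0,0,0,0,0,0],[0,0,0,0,0,0],[0,0,0,0,0,0],[0,0,-10,0,0,0],[0,0,-40,0,0,0],[0,0,-80,0,0,0],[0,0,-120,0,0,0],[0,0,-160,0,0,0],[5,15,-200,0,0,0],[10,30,-230,0,0,0],[10,30,-230,0,0,0]]
  claw: 1

```text
time: 44.28
tool_pos: [0.442, 0.021, 0.2261]
tool_rot: [0.009, -0.061, 0.998, -0.002]
contact_force: [-0.0, -0.5, 1.0]
gripper_width: 1.0
grasp_force: 0.0
```

```bash
python3 mark.py; python3 lines.py; python3 - <<'E'
from h import *
w=np.load("w7.npz");a=w["a"];W=toolpts(w["D"])@rot(w["tr"]).T+w["tp"];st={"tool_rot":w["tr"],"tool_pos":w["tp"]}
th=np.radians(6.89);u=np.array([-np.sin(th),np.cos(th)]);v=np.array([np.cos(th),np.sin(th)]);c=np.array([.4379,.0075])
h=cv2.cvtColor(a,cv2.COLOR_BGR2HSV)
d=W[...,:2]-c;l=d@u;o=d@v
y=(cv2.inRange(h,(20,130,80),(34,255,255))>0)&(abs(W[...,2]-.054)<.004)&(abs(l)<.09)&(abs(o)<.05)
print("marker along",np.percentile(l[y],[1,50,99]),l[y].mean(),(np.percentile(l[y],1)+np.percentile(l[y],99))/2)
rd=((h[...,0]<9)|(h[...,0]>170))&(h[...,1]>100)&(h[...,2]>50)&(abs(l)<.09)&(o<0)&(o>-.05)
print("pointer",rd.sum(),l[rd].mean(),np.median(W[rd][:,2]))
E
```

```text
44.2833 [0.4419965  0.02095505 0.22605735] [-0.12 -0.44  1.99 -0.    1.57 -1.81]
marker top 465 [ 0.4517 -0.0096  0.0543]
((452.3536376953125, -9.654136657714844), (26.10158348083496, 18.487993240356445), 8.566766738891602)
track 8318 ((451.38958740234375, 9.3629150390625), (93.28399658203125, 169.9630126953125), 7.07517671585083) [0.43516016 0.00928373 0.01423105]
plate 3174 ((429.6461181640625, 6.482353210449219), (49.28874206542969, 167.8483428955078), 5.630589962005615) 0.014213443188347802
pointer 10 [ 0.42788485 -0.01282954  0.01882453]
0.006 [np.float64(-59.6), np.float64(-19.7), np.float64(20.3), np.float64(60.5)]
0.01 [np.float64(-59.8), np.float64(-19.7), np.float64(20.4), np.float64(60.5)]
marker along [-0.02790896 -0.01880573 -0.009926  ] -0.018673365747356417 -0.018917479996284632
pointer 27 -0.019096921700043616 0.018762728616408986
```

The marker sits at about 40.8 mm on the scale, which reads 10.2 mm against a ring reading of about 10.3 mm. Handing in.

```bash
python3 -c "
from plant import order
print(order.job_done())"
```

```text
the job is handed in; nothing more can be done
None
```

The job is handed in: the gauge was pressed upright at about 15.4 N for over a second and is back in its stand with the ring at about 10.3 mm, and the marker is set at about 10.2 mm; I did drop the gauge onto the machine foot on the first carry, so I pushed the ring back to 0 before the test.

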